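# Swap the clamp's taper key and drive it tight

### The arm

A 6-joint arm with a two-finger parallel gripper is mounted at the origin on a cart in front of the work surface, level with it; the furniture and walls round the work are solid. World frame = base frame: x ahead of the robot, y to its left, z up, the work surface at z = 0. Lengths are in m, angles in rad, forces in N, time in s.
With the tool pointing down it reaches from about 0.325 to 0.85 m from the base axis. Payload 15.5 kg.
Tool frame: the origin (TCP) lies where the fingers leave the gripper's body, on its centre line; the fingertips stand 78 mm ahead of it and the grasp point (between the pads) lies 60 mm ahead of it (robot.tcp_to_grasp is the distance from the TCP to the grasp point, in m); y points along the fingers, x is the direction in which the jaws open and shut, and the axes are right-handed (so a half turn about y gives the same grasp; the last joint's range is limited). The gripper opens to 91 mm and grips with 3 to 60 N. Pads are 32 mm wide; open, the fingers measure 118 mm over their backs; the gripper's body (76 mm by 178 mm) begins 60 mm behind the grasp point.
Start: joints at [1.119, 0.494, 1.345, -0, 1.302, -0.096], TCP at [0.218, 0.586, 0.292] pointing down, gripper open.
Joint ranges: [-2.91, 2.91], [-0.82, 2.16], [0.22, 2.67], [-1.22, 4.37], [0.12, 2.79], [-3.08, 3.08]. Speed limits (rad/s): [1.89, 1.89, 2.57, 3.01, 3.01, 3.01].

### API

Orientations are given as a rotation vector (axis times angle).
In Python, from station import monitor, imaging, robot gives the robot as it stands.
- The arm moves only by the tool drive_tool, never from a script. Its argument "series" is a list of rows, each a list of 7 numbers: the shift along the tool's x, y, z in cm, then the turn, a rotation vector about the tool's x, y, z in rad, then the opening in per cent of the stroke, from 0 (shut) to 100 (fully open). In form: [[tx, ty, tz, ax, ay, az, claw], ...]. A call has 1 to 20 rows; each row is the pose to reach, as a shift and turn from the pose commanded when the call began, along the tool's axes at that moment; what a row does not reach only later rows make up. A row lasts 1/12 s, in which the tool goes at most 41.7 mm and 7.16 degrees, less where a joint would pass 70% of its speed; a pose out of reach is approached as far as the arm can. A call with a gripper value outside its range is refused whole. The fingers move at their own pace and stop on an object; "force" is the grip in N (left out, the last holds). Time passes only in rows, so rows that repeat a pose let the fingers close. It gives the time, the measured TCP pose, the force and the opening at its end, in the units of the state.
- monitor.observe(): the state, without advancing time (a new reading comes with each control period).
- imaging.read_camera(name): name is "scene" or "top" or "wrist"; returns (picture, depth): 400x640x3 uint8, red, green, blue; 400x640 float32, m along the optical axis (not along the pixel's ray), 0 where there is no reading.
- imaging.get_calibration(name): a dict with "intrinsics" (3x3 intrinsics, pixels), "k1" (the pictures are not rectified: a ray, as slopes to the right and down, at radius r is drawn at 1 + k1 r^2 times it, then the intrinsics apply), "eye" and "orientation" of the camera in the world; the wrist camera has in their place "mount" (4x4, takes a point from camera to tool coordinates, whose origin is the TCP and whose axes are the tool frame's). Camera axes: x right, y up, looking along -z (the intrinsics and any distortion apply to the point x, -y, -z); pixel columns grow to the right and rows downward; lengths in m; the calibration is good to about 2 mm. A picture is of the moment at which its call begins: read the wrist's pose just before it. get_calibration takes no time and is no camera call.
- robot.sign_off(): hands the job in, once; it reports no verdict.
The state is a dict: "time_s": time; "q": joint angles; "joint_vel": joint speeds; "joint_efforts": joint torques, N m; "ee_pos": TCP position; "tcp_rot": TCP orientation; "contact_force": force on the tool from outside, world axes, zero at the start; "ft_torque": the same for the moment, N m; "finger_gap": finger opening in m.
Only numpy, scipy, OpenCV 4.12 (cv2) and the standard library are available. Lean on these libraries where they do the work, as an engineer would, in place of code of your own. Each camera call takes 0.05 s, during which the arm holds its last target.

### The job

The wedge clamp holds the wrong key: first draw the short tapered key up out of its gap and hang it by its eye on the rack's empty hook. Then lift the long tapered key up and off its hook, lower it upright, thin end down and midway across, into the gap between the clamp's abutment and its sliding follower, press it down until it is tight and the follower has closed fully on the boards, and let go. Leave the plain straight bar on its hook and do not knock the glue bottle or the mug about.

Things in the scene. Friction and masses are not known exactly. Their poses are not given: they have to be found in the camera images.
- long_key: Steel taper key to use, the longer piece hung on the rack. Head 42 wide (y) x 42 high (z) x 17 mm thick (x), round 26 mm eye through x; below it a stem 80 long, 36 wide (y), 17 mm thick under the head, tapering evenly on both faces to 7 at the tip. Origin: eye centre; z up when hung; head top +21, tip -101 mm. 0.1 to 0.2 kg. Front and back alike; grip across the head's 42 mm width.
- key_tip (a point): Middle of the long key's thin lower end, 101 mm below the eye's centre when it hangs.
- short_key: The wrong key, standing loosely in the clamp's gap at the start (eye about 105 mm up, up to 6 mm off the gap's middle in y): same head and eye as the long key, origin and axes alike, tapered stem only 36 mm long and 36 wide (y), 11.5 mm thick under the head, 7 mm at the tip (57 mm below the eye's centre). 0.1 to 0.16 kg. Front and back alike; grip across the head's 42 mm width.
- plain_bar: Bystander hanging from the rack: same head and eye, straight untapered stem 60 mm long, 22 wide, 17 thick. Origin at the centre of the eye.
- rack: Fixed plywood rack with three steel hooks at y = -100, 0, +100 mm (which is empty varies). Origin at bench level below the middle hook; -x is the open front towards the robot, y along the row, z up. Back board: front face at x = +59 mm, 250 wide, top 188 mm up. Foot board 12 mm high, x from -25 mm.
- hook_mid (a point): Point on the middle hook's rod axis, 162 mm up, at rack x = 0 where a piece hangs (axes as the rack). All hooks alike: level rod, 7 mm thick, to rack x = -21 mm, end bent up, tip top 173 mm up, front at x = -30. A piece hangs with the eye's top on the rod, eye centre 152 mm up: with the eye 8 to 19 mm higher (13 is best) it clears the tip, going off 55 mm to -x or on to +x.
- empty_hook: The empty hook, where the short key belongs (it has a small collar at its root). Origin: where the eye's centre of a piece hung there comes to be, rack x = 0, 152 mm up; axes as the rack.
- clamp: Fixed wedge clamp. Base board 150 mm wide (y), x -53 to +153, top 8 mm up. Origin at bench level under the gap; x from the fixed abutment (x < 0) across the gap to follower and boards (x > 0), y along the gap, z up. Abutment and follower are 60 mm wide (y), flared rims 75 mm up; boards and fence below 47 mm. Seated tight, the key's eye is about 117 mm up at x = 0, y = 0, its thickness along x.
- gap_mouth (a point): Middle of the gap's narrow mouth when the follower is fully back: clamp x = -2 mm, y = 0, 64 mm up; axes as the clamp. The gap here is 9 mm (x) plus the follower's travel; its faces lean 0.0625 rad each, as the key's. Above it a flare opens to about 23 mm, 75 mm up.
- follower (a joint): Clamp's sliding follower, m: travel towards the boards (clamp +x). 0 fully back, 0.004 hard on the boards; starts below 0.001. Friction 2 N and a return spring of 1.2 N/mm. The key bites with its tip 16 to 24 mm below the narrow mouth, then needs pressing 24 to 32 mm further with about 5 to 15 N until it stops; it then stays by friction.
- bottle: Bystander: white glue bottle, 62 mm across, 205 mm high, standing near the front edge between rack and clamp. Origin at the centre of its foot.
- mug: Bystander: tea mug 92 mm across, 95 high, at the back right. Origin at its foot.
There are look-alikes about, which are no part of the job. What is shaped like the long_key but purple is not meant.

How it is judged:
By the outcome, as a careful person would: the job done as asked, in the order asked, and still so for the second after the job is handed in, with the robot touching nothing.
It also fails if it takes over 69 s, if anything falls off the work surface, if the arm or the gripper's body presses on something with over 40 N, if the wrist force passes 120 N, or if a joint passes its speed limit or range.

## Working session

There is one attempt and no reset: what is moved stays moved. The work goes in short steps, Python scripts to look and compute and a tool call to move; the robot and the scene stay as the last step left them, time stands still between calls to the robot, and variables do not carry over. Pictures are saved under pics/ and viewed, and the job is handed in when it is done.

Besides the shell and the picture viewer there is one more tool, called after "Request:" in YAML: its name, and indented under it one key for each argument. drive_tool: Moves the arm, as the interface text tells. Its arguments: {"type":"object","properties":{"series":{"type":"array","items":{"type":"array","items":{"type":"number"}}},"force":{"type":"number"}},"required":["series"]}

```bash
ls; mkdir -p pics
python3 - <<'E'
from station import monitor, imaging, robot
import cv2
s=monitor.observe(); print(s)
for n in ["scene","top","wrist"]:
    c=imaging.get_calibration(n); print(n,c)
    p,d=imaging.read_camera(n)
    cv2.imwrite(f"pics/{n}0.png",p[:,:,::-1])
    import numpy as np
    np.savez(f"pics/{n}0.npz",p=p,d=d)
E
```

```text
pics
{'time_s': 0.0, 'q': array([ 1.11950154e+00,  4.94169518e-01,  1.34611940e+00,  2.05742876e-05,
        1.30251717e+00, -9.54737613e-02]), 'joint_vel': array([ 7.43758386e-04,  1.62367000e-04, -8.88151370e-04,  3.46165140e-05,
        1.33768129e-03, -1.58852183e-03]), 'joint_efforts': array([ 1.59152893e-03, -8.78803968e+01, -3.81875932e+01,  7.08211306e-02,
        5.28802222e-02, -1.07093397e-04]), 'ee_pos': array([0.21757682, 0.58560186, 0.29165069]), 'tcp_rot': array([-1.35737648, -0.94240971,  0.94417389]), 'contact_force': array([-0.01214751, -0.20707568, -0.06231326]), 'ft_torque': array([ 0.02249842, -0.0268414 ,  0.04843146]), 'finger_gap': 0.09129015137234374}
scene {'intrinsics': array([[390.48549479,   0.        , 318.4512121 ],
       [  0.        , 390.48549479, 199.28352769],
       [  0.        ,   0.        ,   1.        ]]), 'k1': 0.014126237794457677, 'eye': array([0.17894203, 0.54930767, 0.81638094]), 'orientation': array([ 0.29518093, -0.83667134, -2.29830839])}
top {'intrinsics': array([[399.87695069,   0.        , 318.47904948],
       [  0.        , 399.87695069, 197.62170498],
       [  0.        ,   0.        ,   1.        ]]), 'k1': -0.04690393312754814, 'eye': array([0.33357138, 0.10402192, 1.18811789]), 'orientation': array([ 0.16010493, -0.15533884, -1.52067467])}
wrist {'intrinsics': array([[283.13349481,   0.        , 319.57135196],
       [  0.        , 283.13349481, 199.13747205],
       [  0.        ,   0.        ,   1.        ]]), 'k1': -0.050005318398112515, 'mount': array([[ 9.99999521e-01,  5.73483973e-04,  7.93563082e-04,
         1.15965778e-04],
       [ 5.87590877e-04,  2.96804975e-01, -9.54937936e-01,
        -9.16123209e-02],
       [-7.83175073e-04,  9.54937945e-01,  2.96804496e-01,
         8.50476733e-02],
       [ 0.00000000e+00,  0.00000000e+00,  0.00000000e+00,
         1.00000000e+00]])}
```

View pics/scene0.png

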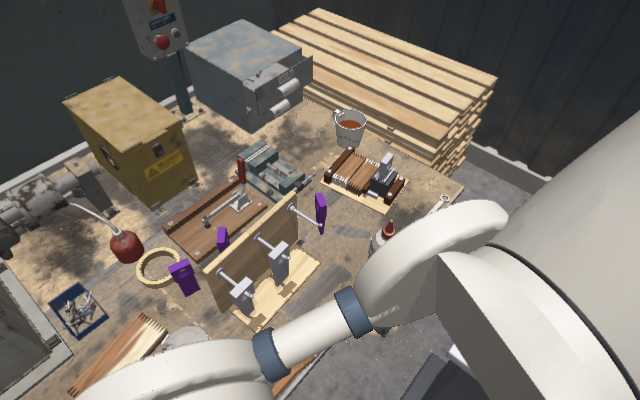

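View pics/top0.png

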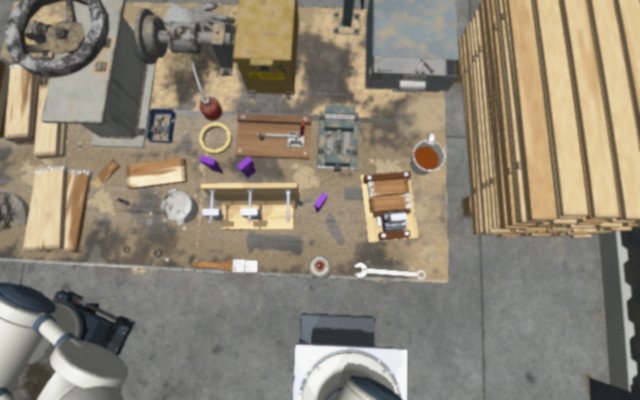

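View pics/wrist0.png

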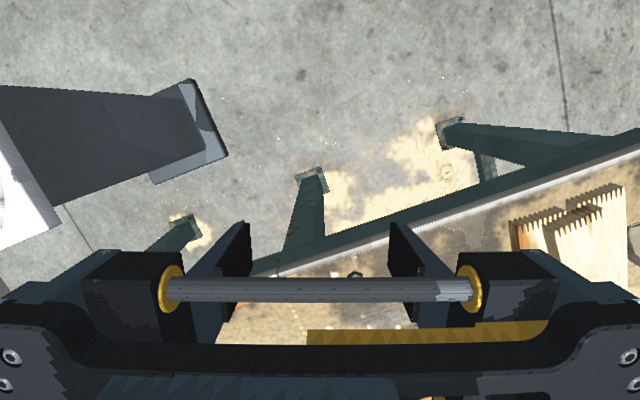

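Run:
```python
import cv2
s=cv2.imread("pics/scene0.png"); t=cv2.imread("pics/top0.png")
cv2.imwrite("pics/s0c.png",cv2.resize(s[130:340,170:420],(800,672),interpolation=cv2.INTER_CUBIC)[:600])
cv2.imwrite("pics/t0c.png",cv2.resize(t[140:290,180:460],None,fx=2.8,fy=2.8,interpolation=cv2.INTER_CUBIC))
```

```text
(no output)
```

View pics/s0c.png

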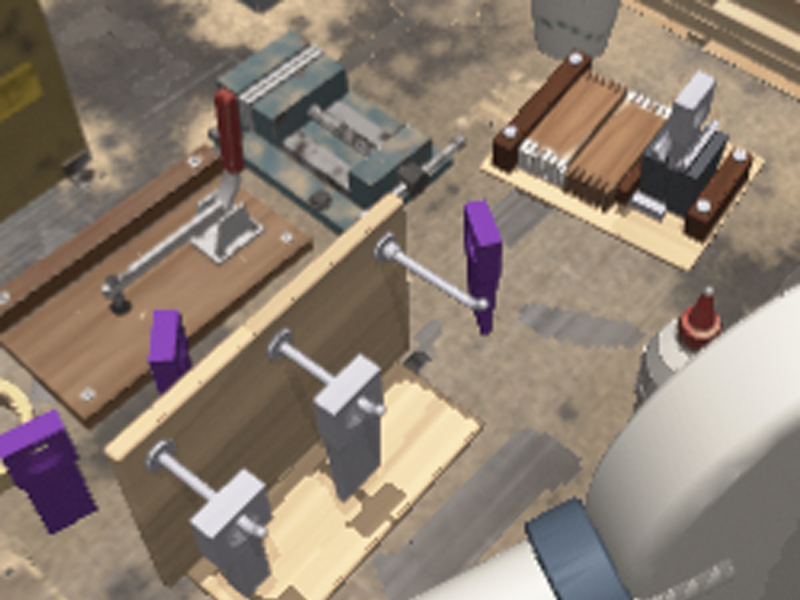

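View pics/t0c.png

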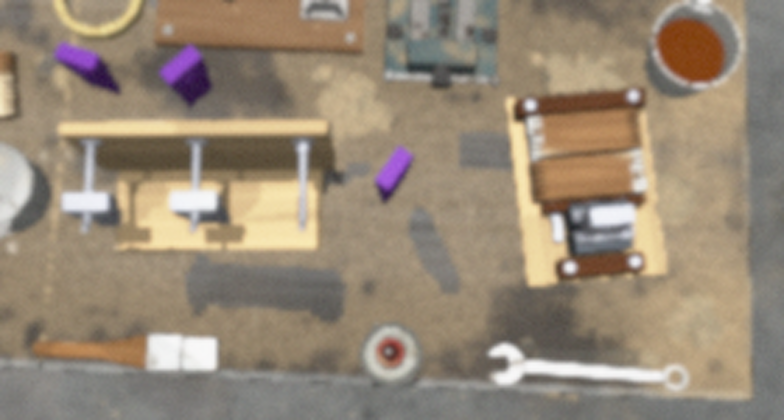

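```bash
cat > h.py <<'E'
import numpy as np, cv2
from scipy.spatial.transform import Rotation as R
from station import monitor, imaging, robot
F=np.diag([1,-1,-1.])
def cam(n,state=None):
    c=imaging.get_calibration(n)
    if n=="wrist":
        s=state or monitor.observe(); M=np.array(c["mount"])
        Rt=R.from_rotvec(s["tcp_rot"]).as_matrix()
        Rw=Rt@M[:3,:3]; e=Rt@M[:3,3]+s["ee_pos"]
    else:
        Rw=R.from_rotvec(c["orientation"]).as_matrix(); e=np.array(c["eye"])
    return dict(K=np.array(c["intrinsics"]),k=c["k1"],R=Rw@F,e=e)   # R: cv-cam -> world
def rays(C,uv):
    uv=np.atleast_2d(np.array(uv,float)).reshape(-1,1,2)
    # distortion: xd = x(1+k r^2)
    xn=cv2.undistortPoints(uv,C["K"],np.array([C["k"],0,0,0,0.])).reshape(-1,2)
    return np.c_[xn,np.ones(len(xn))]@C["R"].T
def onplane(C,uv,z):
    d=rays(C,uv); return C["e"]+d*((z-C["e"][2])/d[:,2])[:,None]
def deproj(C,uv,dep):
    return C["e"]+rays(C,uv)*np.asarray(dep)[:,None]
def cloud(C,d):
    v,u=np.mgrid[0:400,0:640]; 
    return deproj(C,np.c_[u.ravel(),v.ravel()],d.ravel()).reshape(400,640,3)
def proj(C,P):
    p=(np.atleast_2d(P)-C["e"])@C["R"]
    return cv2.projectPoints(p.reshape(-1,1,3),np.zeros(3),np.zeros(3),C["K"],np.array([C["k"],0,0,0,0.]))[0].reshape(-1,2)
def snap(n,name):
    s=monitor.observe(); C=cam(n,s); p,d=imaging.read_camera(n)
    cv2.imwrite(f"pics/{name}.png",p[:,:,::-1]); np.savez(f"pics/{name}.npz",p=p,d=d,K=C["K"],k=C["k"],R=C["R"],e=C["e"])
    return p,d,C
def load(name):
    z=np.load(f"pics/{name}.npz"); return z["p"],z["d"],{k:z[k] if k!="k" else float(z[k]) for k in "KkRe"}
E
python3 - <<'E'
from h import *
C=cam("top"); z=np.load("pics/top0.npz"); P=cloud(C,z["d"])
print("zero frac",(z["d"]==0).mean())
def at(x,y,s=2.8,ox=180,oy=140):
    u,v=ox+x/s,oy+y/s; return P[int(round(v)),int(round(u))].round(4)
for nm,xy in dict(bench=(450,200),boardtopL=(70,129),boardtopR=(320,129),hookempty=(303,180),piece0=(193,200),piece1=(86,202),shortkey=(610,214),base=(540,262),bottle=(390,352),mug=(690,47)).items(): print(nm,at(*xy), onplane(C,[180+xy[0]/2.8,140+xy[1]/2.8],{'boardtopL':.188,'boardtopR':.188,'shortkey':.126,'piece0':.173,'piece1':.173,'hookempty':.165}.get(nm,0)).round(4))
E
```

```text
zero frac 0.00393359375
bench [0.5381 0.0437 0.0037] [[0.5374 0.0443 0.    ]]
boardtopL [0.556  0.4054 0.1872] [[0.5557 0.4052 0.188 ]]
boardtopR [0.5665 0.176  0.186 ] [[0.5658 0.1751 0.188 ]]
hookempty [0.5224 0.1903 0.1661] [[0.5219 0.1898 0.165 ]]
piece0 [0.4986 0.2894 0.1712] [[0.4972 0.2892 0.173 ]]
piece1 [0.4914 0.3875 0.1718] [[0.4908 0.3879 0.173 ]]
shortkey [ 0.5109 -0.1048  0.1217] [[ 0.509  -0.1036  0.126 ]]
base [ 0.4727 -0.0533  0.0068] [[ 0.4748 -0.0538  0.    ]]
bottle [0.3658 0.1028 0.2008] [[0.3732 0.1017 0.    ]]
mug [ 0.7028 -0.2006  0.0549] [[ 0.7214 -0.2167  0.    ]]
```

Run:
```python
from h import *
for n in ["top","scene"]:
    C=cam(n); z=np.load(f"pics/{n}0.npz"); P=cloud(C,z["d"]); rgb=z["p"].astype(int)
    Q=P.reshape(-1,3); 
    b=Q[(abs(Q[:,2]-.187)<.004)&(Q[:,0]>.535)&(Q[:,0]<.59)&(Q[:,1]>.12)&(Q[:,1]<.45)]
    print(n,"board",len(b),b.mean(0),b[:,1].min(),b[:,1].max())
    r=cv2.minAreaRect(b[:,:2].astype(np.float32)*1000); print(r, cv2.boxPoints(r))
    for nm,yr in dict(p1=(.35,.43),p0=(.25,.33)).items():
        b=Q[(Q[:,2]>.158)&(Q[:,2]<.185)&(Q[:,0]>.46)&(Q[:,0]<.525)&(Q[:,1]>yr[0])&(Q[:,1]<yr[1])]
        print(nm,len(b),b.mean(0)); print(cv2.minAreaRect(b[b[:,2]>.168][:,:2].astype(np.float32)*1000))
    b=Q[(Q[:,2]>.115)&(Q[:,2]<.14)&(Q[:,0]>.46)&(Q[:,0]<.56)&(Q[:,1]>-.16)&(Q[:,1]<-.05)]
    print("short",len(b),b.mean(0)); print(cv2.minAreaRect(b[:,:2].astype(np.float32)*1000))
    b=Q[(Q[:,2]>.069)&(Q[:,2]<.08)&(Q[:,0]>.42)&(Q[:,0]<.6)&(Q[:,1]>-.18)&(Q[:,1]<-.03)]
    print("rims",len(b),b.mean(0)); print(cv2.minAreaRect(b[:,:2].astype(np.float32)*1000))
    b=Q[(Q[:,2]>.158)&(Q[:,2]<.185)&(Q[:,0]>.46)&(Q[:,0]<.54)&(Q[:,1]>.17)&(Q[:,1]<.21)]
    print("hook",len(b),b.mean(0)); print(cv2.minAreaRect(b[:,:2].astype(np.float32)*1000))
    b=Q[(Q[:,2]>.005)&(Q[:,2]<.012)&(Q[:,0]>.42)&(Q[:,0]<.72)&(Q[:,1]>-.24)&(Q[:,1]<-.0)]
    r=cv2.minAreaRect(b[:,:2].astype(np.float32)*1000); print("base",r,cv2.boxPoints(r))
    b=Q[(Q[:,2]>.01)&(Q[:,2]<.135)&(Q[:,0]>.47)&(Q[:,0]<.53)&(Q[:,1]>.2)&(Q[:,1]<.42)]
    for lo in (.25,.35):
      k=b[(b[:,1]>lo)&(b[:,1]<lo+.08)]
      if len(k): print("stem",lo,[(round(float(h),3),len(s),s.min(0).round(3),s.max(0).round(3)) for h in np.arange(.02,.13,.01) for s in [k[abs(k[:,2]-h)<.005]] if len(s)])
```

```text
top board 486 [0.56256137 0.29846575 0.18777542] 0.1707499165111352 0.41880324560619253
((562.8538818359375, 294.75543212890625), (14.182718276977539, 248.12600708007812), 2.8673577308654785) [[549.5653  418.30838]
 [561.97754 170.49301]
 [576.14246 171.20248]
 [563.7302  419.01785]]
p1 171 [0.49296128 0.38924304 0.1703426 ]
((482.0358581542969, 389.4159851074219), (34.59309005737305, 42.458045959472656), 2.906383514404297)
p0 164 [0.49661865 0.2893937  0.17114317]
((497.232421875, 289.1531677246094), (40.76858139038086, 39.067710876464844), 44.5744514465332)
short 110 [ 0.50861631 -0.10424488  0.12576169]
((508.8271179199219, -104.74295806884766), (17.559383392333984, 41.95623779296875), 7.615603923797607)
rims 69 [ 0.50116291 -0.10403984  0.07243116]
((512.0109252929688, -105.7909927368164), (38.501922607421875, 60.466552734375), 7.673768520355225)
hook 70 [0.50855481 0.1896552  0.16594995]
((506.30609130859375, 189.41647338867188), (64.6247787475586, 5.344489574432373), 3.346586227416992)
base ((569.984375, -119.81549835205078), (240.1204833984375, 299.4992980957031), 89.878219604
[... 2955 characters left out ...]
71, 0.096]), array([0.504, 0.307, 0.105])), (0.11, 39, array([0.49 , 0.271, 0.106]), array([0.504, 0.308, 0.115])), (0.12, 39, array([0.489, 0.271, 0.115]), array([0.504, 0.307, 0.125]))]
stem 0.35 [(0.02, 21, array([0.472, 0.359, 0.015]), array([0.528, 0.393, 0.017])), (0.07, 6, array([0.485, 0.378, 0.072]), array([0.486, 0.394, 0.073])), (0.08, 28, array([0.484, 0.377, 0.075]), array([0.499, 0.399, 0.085])), (0.09, 33, array([0.483, 0.377, 0.085]), array([0.499, 0.399, 0.095])), (0.1, 29, array([0.484, 0.379, 0.095]), array([0.497, 0.4  , 0.105])), (0.11, 29, array([0.484, 0.377, 0.105]), array([0.495, 0.399, 0.115])), (0.12, 26, array([0.483, 0.379, 0.115]), array([0.489, 0.399, 0.125]))]
```

```bash
cat >> h.py <<'E'
def target(pos,yaw,flip=1,grasp=True):
    # tool pointing down: ytool=-z, xtool=flip*(piece y axis)
    x=flip*np.array([-np.sin(yaw),np.cos(yaw),0]); y=np.array([0,0,-1.]); Rt=np.c_[x,y,np.cross(x,y)]
    p=np.array(pos,float)-(y*robot.tcp_to_grasp if grasp else 0)
    return p,Rt
def delta(p,Rt,cmd=None):
    s=monitor.observe(); p0,R0=(s["ee_pos"],R.from_rotvec(s["tcp_rot"]).as_matrix()) if cmd is None else cmd
    return (R0.T@(p-p0))*100, R.from_matrix(R0.T@Rt).as_rotvec()
E
python3 - <<'E'
from h import *
s=monitor.observe(); print(R.from_rotvec(s["tcp_rot"]).as_matrix().round(3), robot.tcp_to_grasp)
for f in (1,-1):
    for g,yaw in (((.5088,-.105,.105),np.deg2rad(7.6)),):
        p,Rt=target(g,yaw,f); print(p,delta(p,Rt))
E
```

```text
[[ 0.348 -0.    -0.937]
 [ 0.937 -0.001  0.348]
 [-0.001 -1.     0.   ]] 0.0595
[ 0.5088 -0.105   0.1645] (array([-54.58611895,  12.77394841, -51.35447121]), array([-3.10935169e-04, -4.88412304e-01, -9.02226255e-04]))
[ 0.5088 -0.105   0.1645] (array([-54.58611895,  12.77394841, -51.35447121]), array([ 1.22125878e-03,  2.65318005e+00, -4.20883678e-04]))
```

Request:
drive_tool:
  series:
    - [0,-8,0,0,0,0,100]
    - [0,-11,0,0,0,0,100]
    - [-54.6,-11,-51.4,0,-0.488,0,100]
    - [-54.6,-11,-51.4,0,-0.488,0,100]
    - [-54.6,-11,-51.4,0,-0.488,0,100]
    - [-54.6,-11,-51.4,0,-0.488,0,100]
    - [-54.6,-11,-51.4,0,-0.488,0,100]
    - [-54.6,-11,-51.4,0,-0.488,0,100]
    - [-54.6,-11,-51.4,0,-0.488,0,100]
    - [-54.6,-11,-51.4,0,-0.488,0,100]
    - [-54.6,-11,-51.4,0,-0.488,0,100]
    - [-54.6,-11,-51.4,0,-0.488,0,100]
    - [-54.6,-11,-51.4,0,-0.488,0,100]
    - [-54.6,-11,-51.4,0,-0.488,0,100]
    - [-54.6,-11,-51.4,0,-0.488,0,100]
    - [-54.6,-11,-51.4,0,-0.488,0,100]
    - [-54.6,-11,-51.4,0,-0.488,0,100]
    - [-54.6,-11,-51.4,0,-0.488,0,100]
    - [-54.6,-4,-51.4,0,-0.488,0,100]
    - [-54.6,-2,-51.4,0,-0.488,0,100]

```text
time_s: 1.82
ee_pos: [0.4993, -0.0803, 0.3451]
tcp_rot: [-1.149, -1.308, 1.304]
contact_force: [0.7, -0.1, -1.2]
finger_gap: 0.0913
```

Run:
```python
from h import *
s=monitor.observe(); print(s["time_s"],s["q"].round(3),s["ee_pos"])
for n in ("wrist","scene","top"): snap(n,n+"1")
```

```text
1.8167 [-0.278  0.27   1.559 -0.     1.307 -1.979] [ 0.49925305 -0.0803074   0.34514442]
```

View pics/wrist1.png

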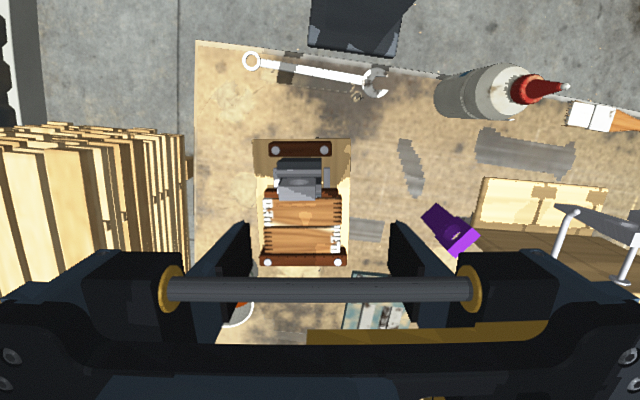

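View pics/scene1.png

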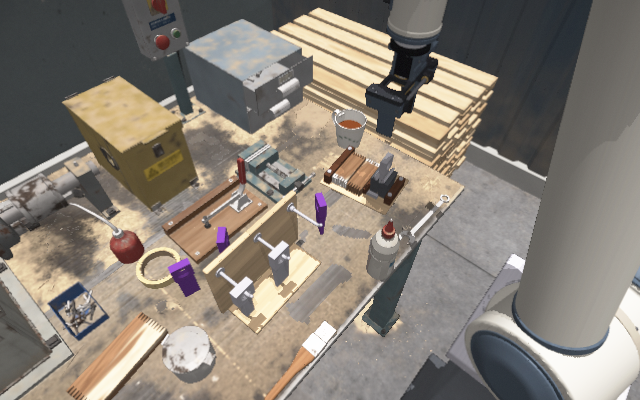

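```bash
cat > meas.py <<'E'
from h import *
import sys
def rect(b): 
    r=cv2.minAreaRect(b[:,:2].astype(np.float32)*1000); return [np.round(r[0],1),np.round(r[1],1),round(r[2],2)]
def clampm(tag):
  for n in ("wrist","scene","top"):
    try: p,d,C=load(n+tag)
    except Exception: continue
    Q=cloud(C,d).reshape(-1,3); Q=Q[d.ravel()>0.05]
    def box(zl,zh,x0,x1,y0,y1): return Q[(Q[:,2]>zl)&(Q[:,2]<zh)&(Q[:,0]>x0)&(Q[:,0]<x1)&(Q[:,1]>y0)&(Q[:,1]<y1)]
    b=box(.1,.14,.47,.55,-.15,-.06); print(n,"short",len(b),b[:,2].max().round(4)); t=b[b[:,2]>b[:,2].max()-.005]; print("  top",len(t),t.mean(0).round(4),rect(t))
    b=box(.07,.08,.47,.56,-.16,-.05); print("  rims",len(b),rect(b))
    b=box(.006,.011,.42,.7,-.22,0); print("  base",len(b),rect(b))
    h=box(.1,.3,.3,.45,.05,.15); 
    if len(h): print("  bottle",h.mean(0).round(3),h[:,2].max())
if __name__=="__main__": clampm(sys.argv[1])
E
python3 meas.py 1
python3 - <<'E'
from h import *
s=monitor.observe()
p,Rt=target((.5088,-.105,.105),np.deg2rad(7.6)); print(s["time_s"],s["ee_pos"],delta(p,Rt))
E
```

```text
wrist short 649 0.1274
  top 540 [ 0.5082 -0.1063  0.1252] [array([ 508.5, -106.6]), array([17. , 41.3]), 7.64]
  rims 251 [array([ 508.5, -107.7]), array([31.9, 59.4]), 7.54]
  base 4062 [array([ 551.3, -118.9]), array([294. , 189.4]), 10.63]
  bottle [0.37  0.089 0.143] 0.20442598081803712
scene short 154 0.129
  top 86 [ 0.5084 -0.1051  0.1265] [array([ 508.4, -105.5]), array([17.7, 43.7]), 7.36]
  rims 79 [array([ 508.2, -105.1]), array([32.5, 57. ]), 7.33]
  base 1086 [array([ 560. , -110.1]), array([279.9, 219.3]), 0.04]
  bottle [0.363 0.113 0.139] 0.20532404257238335
top short 6 0.1282
  top 4 [ 0.51   -0.1173  0.1266] [array([ 510.2, -117.1]), array([ 1.9, 12.3]), 18.39]
  rims 12 [array([ 499.8, -130.4]), array([ 5.9, 14. ]), 2.16]
  base 835 [array([ 560.6, -109.7]), array([278.6, 220. ]), 0.2]
  bottle [0.367 0.102 0.143] 0.20696901948655555
1.9667 [ 0.49720889 -0.07875939  0.34203967] (array([-2.78058087, 17.74610853, -0.88123169]), array([-0.00396703, -0.00322926,  0.00163315]))
```

Request:
drive_tool:
  series:
    - [-2.9,3,-0.8,0,0,0,100]
    - [-2.9,6,-0.8,0,0,0,100]
    - [-2.9,9,-0.8,0,0,0,100]
    - [-2.9,9,-0.8,0,0,0,100]
    - [-2.9,9,-0.8,0,0,0,100]
    - [-2.9,9,-0.8,0,0,0,100]

```text
time_s: 2.47
ee_pos: [0.5101, -0.1046, 0.2562]
tcp_rot: [-1.145, -1.308, 1.306]
contact_force: [0.5, 0.4, -0.4]
finger_gap: 0.0911
```

```bash
python3 - <<'E'
from h import *
s=monitor.observe(); print(s["time_s"],s["ee_pos"],s["joint_vel"].round(3))
snap("wrist","wrist2")
p,Rt=target((.5083,-.1065,.107),np.deg2rad(7.6)); print(delta(p,Rt))
E
python3 meas.py 2
```

```text
2.4667 [ 0.51012895 -0.10456832  0.25616339] [-0.003 -0.014 -0.009 -0.002 -0.008 -0.002]
(array([-0.13614803,  8.99175707,  0.25025004]), array([ 0.00279051,  0.00035125, -0.00130048]))
wrist short 1237 0.1272
  top 1012 [ 0.508  -0.106   0.1252] [array([ 508.4, -106.1]), array([17.4, 42. ]), 7.55]
  rims 401 [array([ 508.8, -107.7]), array([32.4, 59.5]), 7.78]
  base 5818 [array([ 560.8, -116.4]), array([311.5, 191.4]), 9.61]
  bottle [0.371 0.085 0.13 ] 0.16149152717675674
```

View pics/wrist2.png

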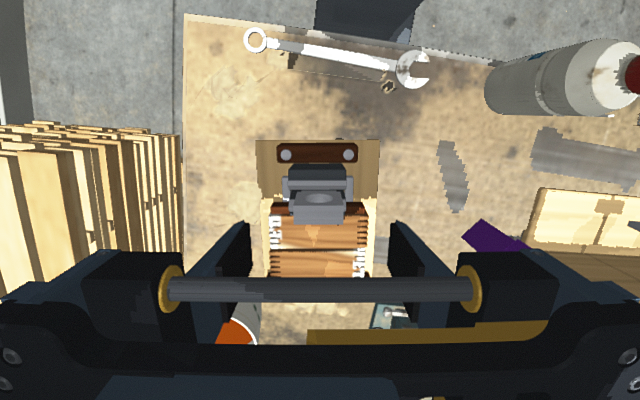

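Request:
drive_tool:
  series:
    - [-0.15,4,0.2,0,0,0,100]
    - [-0.15,7,0.2,0,0,0,100]
    - [-0.15,8.9,0.2,0,0,0,100]
    - [-0.15,8.9,0.2,0,0,0,100]
    - [-0.15,8.9,0.2,0,0,0,100]
    - [-0.15,8.9,0.2,0,0,0,30]
    - [-0.15,8.9,0.2,0,0,0,30]
    - [-0.15,8.9,0.2,0,0,0,30]
    - [-0.15,8.9,0.2,0,0,0,30]
    - [-0.15,8.9,0.2,0,0,0,30]
    - [-0.15,8.9,0.2,0,0,0,30]
    - [-0.15,8.9,0.2,0,0,0,30]
  force: 35

```text
time_s: 3.52
ee_pos: [0.5077, -0.1068, 0.1653]
tcp_rot: [-1.144, -1.306, 1.306]
contact_force: [0.1, 0.0, 0.5]
finger_gap: 0.0473
```

Run:
```python
from h import *
s=monitor.observe(); print(s["time_s"],s["ee_pos"],s["joint_vel"].round(3),s["finger_gap"],s["contact_force"])
snap("wrist","wrist3")
```

```text
3.5167 [ 0.50767703 -0.10682364  0.16529996] [-0.     0.003  0.003  0.001 -0.002 -0.   ] 0.04726842510809867 [0.13441638 0.04469007 0.4648537 ]
```

View pics/wrist3.png

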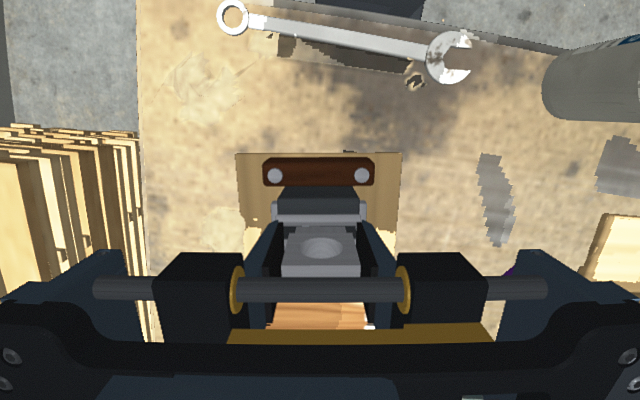

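Request:
drive_tool:
  series:
    - [0,0,0,0,0,0,30]
    - [0,0,0,0,0,0,30]
    - [0,0,0,0,0,0,30]
    - [0,-0.5,0,0,0,0,30]
    - [0,-1,0,0,0,0,30]
    - [0,-2,0,0,0,0,30]
    - [0,-3,0,0,0,0,30]
    - [0,-5,0,0,0,0,30]
    - [0,-7,0,0,0,0,30]
    - [0,-10,0,0,0,0,30]
    - [0,-13,0,0,0,0,30]
    - [0,-15,0,0,0,0,30]
    - [0,-15,0,0,0,0,30]
    - [0,-15,0,0,0,0,30]
  force: 35

```text
time_s: 4.73
ee_pos: [0.5079, -0.1069, 0.3169]
tcp_rot: [-1.147, -1.308, 1.306]
contact_force: [0.0, 0.4, -0.4]
finger_gap: 0.0418
```

Run:
```python
from h import *
s=monitor.observe(); print(s["time_s"],s["ee_pos"],s["joint_vel"].round(3),s["finger_gap"],s["contact_force"])
for n in ("wrist","scene"): snap(n,n+"4")
p,d,C=load("top0"); Q=cloud(C,d)
hsv=cv2.cvtColor(p,cv2.COLOR_RGB2HSV); m=(hsv[...,0]>125)&(hsv[...,0]<150)&(hsv[...,1]>120)
n,l,st,c=cv2.connectedComponentsWithStats(m.astype(np.uint8))
for i in range(1,n):
    if st[i,4]>20: q=Q[l==i]; print(c[i],q.mean(0),q.min(0),q.max(0))
```

```text
4.7333 [ 0.50787052 -0.10686909  0.31685548] [ 0.     0.035  0.04   0.    -0.022 -0.001] 0.04178536869336183 [ 0.02511438  0.37210017 -0.37103006]Traceback (most recent call last):
  File "<stdin>", line 4, in <module>
  File "h.py", line 34, in load
    z=np.load(f"pics/{name}.npz"); return z["p"],z["d"],{k:z[k] if k!="k" else float(z[k]) for k in "KkRe"}
                                                           ~^^^
    raise KeyError(f"{key} is not a file in the archive") from None
KeyError: 'K is not a file in the archive'
```

View pics/wrist4.png

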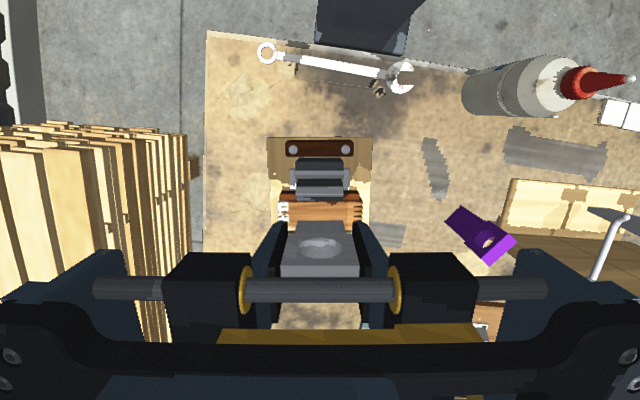

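View pics/scene4.png

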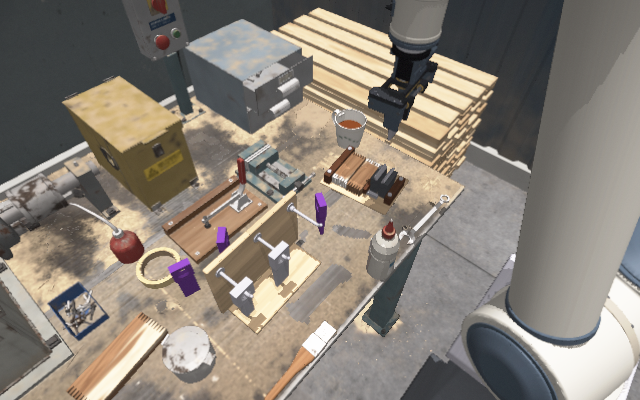

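Run:
```python
from h import *
from meas import rect
for n in ("wrist4","scene4"):
    p,d,C=load(n); Q=cloud(C,d)
    hsv=cv2.cvtColor(p,cv2.COLOR_RGB2HSV); m=(hsv[...,0]>125)&(hsv[...,0]<150)&(hsv[...,1]>120)
    k,l,st,c=cv2.connectedComponentsWithStats(m.astype(np.uint8))
    for i in range(1,k):
        if st[i,4]>60: q=Q[l==i]; print(n,c[i],q.mean(0).round(3),q.min(0).round(3),q.max(0).round(3))
p,d,C=load("wrist4"); Q=cloud(C,d).reshape(-1,3)
b=Q[(Q[:,2]>.255)&(Q[:,2]<.30)&(abs(Q[:,0]-.508)<.03)&(abs(Q[:,1]+.107)<.02)]
print(len(b)); t=b[b[:,2]>b[:,2].max()-.006]; print("headtop",t.mean(0),rect(t))
# clamp frame yaw
yaw=np.deg2rad(7.6); ex=np.array([np.cos(yaw),np.sin(yaw)]); ey=np.array([-ex[1],ex[0]])
o=np.array([.5084,-.1070])
for n in ("wrist4","scene4","wrist2"):
    p,d,C=load(n); Q=cloud(C,d).reshape(-1,3); Q=Q[d.ravel()>.05]
    L=np.c_[(Q[:,:2]-o)@ex,(Q[:,:2]-o)@ey,Q[:,2]]*1000
    b=L[(abs(L[:,0])<40)&(abs(L[:,1])<20)&(L[:,2]>30)&(L[:,2]<85)]
    print(n); 
    for lo in range(-40,40,2):
        s=b[(b[:,0]>=lo)&(b[:,0]<lo+2)]
        if len(s): print(lo,len(s),np.median(s[:,2]).round(1),s[:,2].min().round(1),s[:,2].max().round(1))
    r=L[(abs(L[:,0])<25)&(L[:,2]>69)&(L[:,2]<79)&(abs(L[:,1])<40)]; print("rim y",np.percentile(r[:,1],[0,1,99,100]).round(1),"x",np.percentile(r[:,0],[0,1,99,100]).round(1))
```

```text
wrist4 [480.474043   234.95228107] [0.543 0.102 0.084] [ 0.423 -0.118  0.005] [0.574 0.193 0.408]
scene4 [320.09180328 209.52459016] [0.54  0.115 0.099] [0.179 0.091 0.013] [0.567 0.549 0.816]
scene4 [221.87982833 238.472103  ] [0.638 0.324 0.114] [0.621 0.303 0.081] [0.662 0.342 0.125]
scene4 [184.13586098 276.7014218 ] [0.639 0.429 0.087] [0.179 0.395 0.006] [0.727 0.549 0.816]
2066
headtop [ 0.5072787  -0.10815153  0.29193152] [array([ 506.6, -107.2]), array([ 7.9, 54.2]), 37.47]
wrist4
-40 30 37.1 35.5 39.4
-38 59 37.2 35.6 38.7
-36 40 37.6 35.9 38.8
-34 50 37.1 34.7 38.6
-32 44 37.5 35.6 39.0
-30 46 36.3 35.4 38.0
-28 3 60.1 60.0 60.5
-26 133 58.5 32.7 64.6
-24 51 62.6 31.9 64.7
-22 64 62.8 61.5 64.4
-20 35 63.1 61.3 64.9
-18 61 62.9 61.2 72.8
-16 97 70.7 61.8 72.5
-14 65 72.4 70.9 74.0
-12 34 72.3 70.4 73.8
-10 32 70.3 68.7 71.6
-8 32 67.2 66.0 68.8
-6 31 64.6 63.4 66.5
2 101 38.4 31.6 52.8
4 150 56.3 40.8 65.3
6 70 65.1 62.1 68.5
8 71 67.9 65.7 70.8
10 69 71.0 68.3 73.3
12 47 72.9 70.4 74.6
14 47 71.8 70.8 72.9
16 9 70.6 69.7 70.8
18 31 62.9 62.0 64.4
20 38 63.0 61.5 65.0
22 4
[... 773 characters left out ...]
8 64.7 60.3 66.0
24 3 64.0 62.9 64.6
28 1 39.7 39.7 39.7
30 2 39.1 38.9 39.3
34 1 34.6 34.6 34.6
36 13 34.9 30.3 37.3
38 7 33.9 32.9 36.5
rim y [-29.1 -28.7  29.8  31.1] x [-16.3 -15.6  16.4  17.6]
wrist2
-40 50 36.9 36.1 38.4
-38 69 37.2 35.7 38.5
-36 72 37.0 35.8 38.7
-34 72 37.1 35.4 39.2
-32 60 37.4 35.6 38.7
-30 46 36.4 35.2 38.0
-28 15 61.7 61.4 62.3
-26 203 54.4 35.2 63.8
-24 79 62.8 61.3 64.8
-22 67 62.8 61.3 64.8
-20 80 63.2 61.4 64.4
-18 62 63.1 61.4 64.8
-16 154 70.1 61.6 73.1
-14 91 72.4 70.5 74.2
-12 59 72.0 70.5 73.3
-10 57 69.7 67.9 84.9
-8 56 67.4 65.9 84.3
-6 84 65.0 62.7 69.3
-4 21 62.1 60.8 66.3
2 1 35.5 35.5 35.5
rim y [-30.7 -30.5  28.7  28.9] x [-15.9 -15.8  16.3  16.6]
```

Run:
```python
from h import *
yaw=np.deg2rad(2.93); ex=np.array([np.cos(yaw),np.sin(yaw)]); ey=np.array([-ex[1],ex[0]])
o=np.array([.4964,.2902])
for n in ("scene4","top0","scene0","wrist1"):
    if n.endswith("0"):
        C=cam(n[:-1]); d=np.load(f"pics/{n}.npz")["d"]
    else: p,d,C=load(n)
    Q=cloud(C,d).reshape(-1,3); Q=Q[d.ravel()>.05]
    L=np.c_[(Q[:,:2]-o)@ex,(Q[:,:2]-o)@ey,Q[:,2]]*1000
    print(n)
    for yc in (-100,0,100):
        b=L[(abs(L[:,1]-yc)<12)&(L[:,0]>-45)&(L[:,0]<50)&(L[:,2]>155)&(L[:,2]<180)]
        if yc>-100: b=b[(b[:,0]>15)]
        if len(b): print(" hook",yc,len(b),"y",np.median(b[:,1]).round(1),np.percentile(b[:,1],[5,95]).round(1),"x",b[:,0].min().round(1),"ztop",np.percentile(b[:,2],[50,99]).round(1))
        f=b[(b[:,0]<-20)]; 
        if len(f): print("   end",f.mean(0).round(1),f[:,2].max())
        if yc>-100:
            h=L[(abs(L[:,1]-yc)<25)&(abs(L[:,0])<12)&(L[:,2]>166)&(L[:,2]<180)]
            if len(h): print("  head", ((np.percentile(h,[1],0)+np.percentile(h,[99],0))/2).round(1), (np.percentile(h,99,0)-np.percentile(h,1,0)).round(1))
    w=L[(abs(L[:,1])<120)&(L[:,2]>100)&(L[:,2]<180)&(L[:,0]>54)&(L[:,0]<70)]
    if len(w): print(" board front x",np.percentile(w[:,0],[10,50,90]).round(1), np.polyfit(w[:,1],w[:,0],1))
s=monitor.observe(); print(s["ee_pos"])
for rx,z in ((-55,.20),(0,.166)):
    e=np.r_[o+ex*rx/1000-ey*.1,z]; p,Rt=target(e+[0,0,.001],yaw); print(e,p,delta(p,Rt))
```

```text
scene4
 hook -100 117 y -100.1 [-104.4  -97.6] x -28.4 ztop [165.3 173. ]
   end [ -24.2 -100.3  171. ] 173.36123345665834
 hook 0 57 y -0.7 [-4.2  1.2] x 15.7 ztop [165.1 168.5]
  head [[  0.3  -1.3 171. ]] [17.1 41.2  9.5]
 hook 100 67 y 98.8 [ 95.5 101.4] x 15.2 ztop [165.5 168.1]
  head [[  0.7  98.2 171. ]] [17.4 41.5  9.7]
 board front x [59.4 60.4 61.2] [-3.04367687e-04  6.02671488e+01]
top0
 hook -100 87 y -101.2 [-103.7  -98.4] x -27.6 ztop [165.8 173.8]
   end [ -24.7 -100.7  172.4] 174.48110641256443
 hook 0 29 y -1.4 [-3.3  1.2] x 15.9 ztop [165.5 169.1]
  head [[  1.2  -0.9 172.9]] [17.9 41.   9.7]
 hook 100 35 y 100.1 [ 97.7 104.2] x 17.0 ztop [165.6 168.1]
  head [[  1.3 100.1 171.5]] [18.9 41.7 10.2]
 board front x [59.4 60.5 61.1] [-1.00888684e-03  6.02002968e+01]
scene0
 hook -100 116 y -100.2 [-104.   -97.9] x -27.7 ztop [165.3 173.8]
   end [ -24.7 -100.3  171.4] 174.0863716044343
 hook 0 56 y -0.9 [-4.2  1.5] x 15.3 ztop [165.1 166.9]
  head [[  0.7  -1.5 171.3]] [17.1 41.5  9.9]
 hook 100 66 y 98.7 [ 95.4 101.4] x 15.3 ztop [165.5 167.9]
  head [[  0.2  98.3 171. ]] [18.7 41.3  9.2]
 board front x [59.4 60.4 61.2] [-1.18098138e-04  6.02830377e+01]
wrist1
 hook -100 421 y -103.6 [-105.5 -100.1] x -28.8 ztop [163.8 172. ]
   end [ -24.3 -103.5  168.4] 173.31186055092567
 hook 0 225 y -3.8 [-5.7 -0.3] x 15.1 ztop [162.9 165.2]
  head [[  0.9 -17.4 169.5]] [17.7 14.2  6.9]
 board front x [59.  59.9 60.6] [2.35078055e-03 5.97202423e+01]
[ 0.50717752 -0.1066509   0.31482446]
[0.44658349 0.18751935 0.2       ] [0.44658349 0.18751935 0.2605    ] (array([29.95722917,  5.44402207,  2.12515163]), array([-0.00069764,  0.08106335,  0.00030989]))
[0.50151159 0.19033073 0.166     ] [0.50151159 0.19033073 0.2265    ] (array([29.51072095,  8.84011921, -3.35911265]), array([-0.00069764,  0.08106335,  0.00030989]))
```

Request:
drive_tool:
  series:
    - [29.9,0,2.05,0,0.081,0,30]
    - [29.9,0,2.05,0,0.081,0,30]
    - [29.9,0,2.05,0,0.081,0,30]
    - [29.9,0,2.05,0,0.081,0,30]
    - [29.9,0,2.05,0,0.081,0,30]
    - [29.9,0,2.05,0,0.081,0,30]
    - [29.9,0,2.05,0,0.081,0,30]
    - [29.9,0,2.05,0,0.081,0,30]
    - [29.9,0,2.05,0,0.081,0,30]
    - [29.9,0,2.05,0,0.081,0,30]
    - [29.9,3,2.05,0,0.081,0,30]
    - [29.9,6,2.05,0,0.081,0,30]
    - [29.9,8.9,2.05,0,0.081,0,30]
    - [29.9,8.9,2.05,0,0.081,0,30]
    - [29.9,8.9,2.05,0,0.081,0,30]
    - [29.9,8.9,2.05,0,0.081,0,30]
    - [29.9,8.9,2.05,0,0.081,0,30]

```text
time_s: 6.25
ee_pos: [0.4488, 0.1866, 0.2277]
tcp_rot: [-1.186, -1.248, 1.245]
contact_force: [0.2, -0.6, -0.7]
finger_gap: 0.042
```

Run:
```python
from h import *
s=monitor.observe(); print(s["time_s"],s["ee_pos"],s["joint_vel"].round(3),s["finger_gap"],s["contact_force"])
for n in ("wrist","scene"): snap(n,n+"5")
yaw=np.deg2rad(2.93); 
p,Rt=target((.5023,.1895,.166),yaw); print(delta(p,Rt))
ex=np.array([np.cos(yaw),np.sin(yaw)]); ey=np.array([-ex[1],ex[0]]); o=np.array([.4964,.2902])
for n in ("wrist5","scene5"):
    p,d,C=load(n); Q=cloud(C,d).reshape(-1,3); Q=Q[d.ravel()>.05]
    L=np.c_[(Q[:,:2]-o)@ex,(Q[:,:2]-o)@ey,Q[:,2]]*1000
    b=L[(abs(L[:,1]+100)<12)&(L[:,0]>-35)&(L[:,0]<50)&(L[:,2]>155)&(L[:,2]<180)]
    if len(b): print(n," hook",len(b),"y",np.median(b[:,1]).round(1),"x",b[:,0].min().round(1))
    h=L[(abs(L[:,1]+100)<19)&(abs(L[:,0]+55)<20)&(L[:,2]>160)&(L[:,2]<200)]
    if len(h): 
        t=h[h[:,2]>np.percentile(h[:,2],98)-3]; print(" key", np.percentile(t,[2,98],0).round(1))
s=cv2.imread("pics/scene5.png"); cv2.imwrite("pics/s5c.png",cv2.resize(s[130:300,190:420],None,fx=3.4,fy=3.4,interpolation=cv2.INTER_CUBIC))
```

```text
6.25 [0.4488433  0.18663001 0.22769478] [ 0.005 -0.003  0.003 -0.    -0.008  0.001] 0.04203891624838444 [ 0.20981493 -0.59961137 -0.72232674]
(array([-0.00914689,  0.2104917 , -5.37711579]), array([ 0.00223462, -0.00015507,  0.00046232]))
wrist5  hook 262 y -101.3 x -24.5
 key [[ -61.  -118.1  185.8]
 [ -53.6  -81.7  188.6]]
scene5  hook 27 y -101.1 x 28.9
 key [[ -53.8 -118.8  188.8]
 [ -52.5 -117.1  189.1]]
```

View pics/wrist5.png

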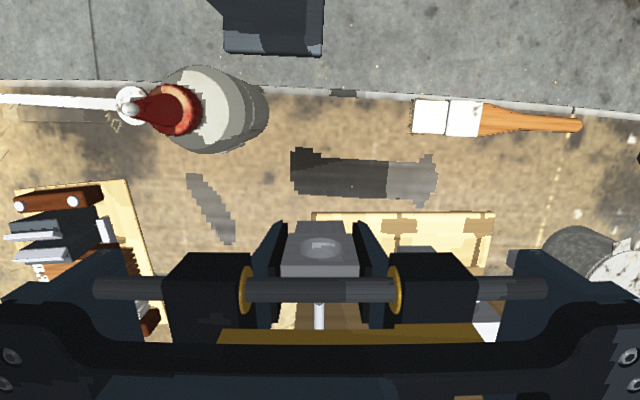

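View pics/s5c.png

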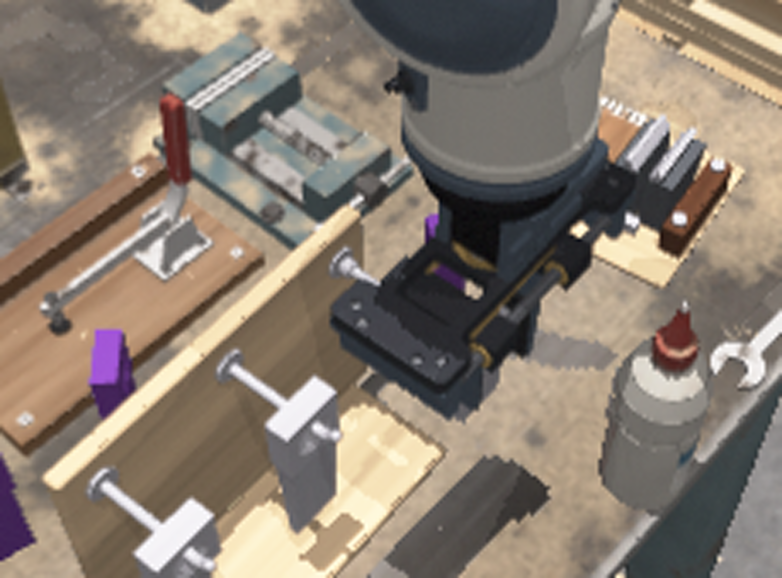

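Request:
drive_tool:
  series:
    - [0,0.15,0,0,0,0,30]
    - [0,0.15,-0.7,0,0,0,30]
    - [0,0.15,-1.4,0,0,0,30]
    - [0,0.15,-2.1,0,0,0,30]
    - [0,0.15,-2.8,0,0,0,30]
    - [0,0.15,-3.5,0,0,0,30]
    - [0,0.15,-4.2,0,0,0,30]
    - [0,0.15,-4.9,0,0,0,30]
    - [0,0.15,-5.4,0,0,0,30]
    - [0,0.15,-5.4,0,0,0,30]
    - [0,0.15,-5.4,0,0,0,30]

```text
time_s: 7.27
ee_pos: [0.5019, 0.1896, 0.2245]
tcp_rot: [-1.184, -1.247, 1.247]
contact_force: [-0.6, 0.3, -0.3]
finger_gap: 0.0418
```

Run:
```python
from h import *
s=monitor.observe(); print(s["time_s"],s["ee_pos"],s["joint_vel"].round(3),s["finger_gap"],s["contact_force"],s["ft_torque"])
for n in ("wrist","scene"): snap(n,n+"6")
s=cv2.imread("pics/scene6.png"); cv2.imwrite("pics/s6c.png",cv2.resize(s[130:300,190:420],None,fx=3.4,fy=3.4,interpolation=cv2.INTER_CUBIC))
yaw=np.deg2rad(2.93); 
p,Rt=target((.5023,.1895,.152),yaw); print(delta(p,Rt))
```

```text
7.2667 [0.50189832 0.18963253 0.22450193] [ 0.003 -0.008  0.015  0.001 -0.002 -0.   ] 0.041817074098567705 [-0.60343109  0.2659735  -0.26144226] [ 0.03760448  0.00679956 -0.00546742]
(array([-0.0150429 ,  1.30578879, -0.08216492]), array([-4.83413355e-04,  1.32357252e-04, -8.74281282e-05]))
```

View pics/s6c.png

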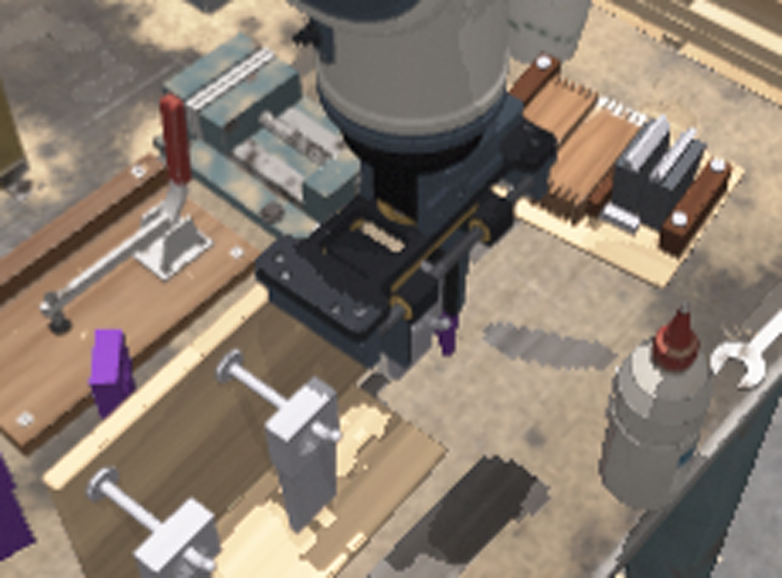

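View pics/wrist6.png

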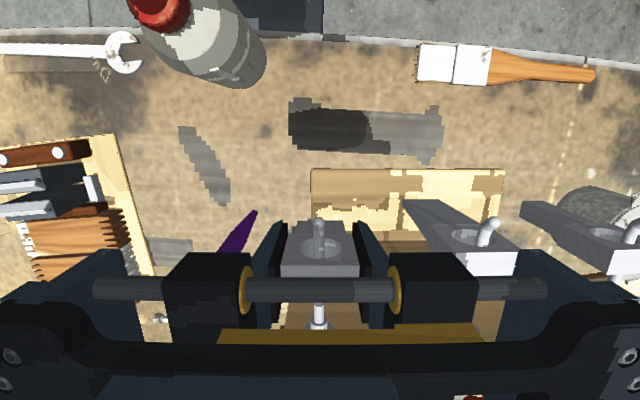

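Request:
drive_tool:
  series:
    - [0,0.4,0,0,0,0,30]
    - [0,0.8,0,0,0,0,30]
    - [0,1.1,0,0,0,0,30]
    - [0,1.1,0,0,0,0,30]
    - [0,1.1,0,0,0,0,30]

```text
time_s: 7.78
ee_pos: [0.5017, 0.1896, 0.2133]
tcp_rot: [-1.184, -1.246, 1.247]
contact_force: [0.8, -0.4, -0.7]
finger_gap: 0.0419
```

Request:
drive_tool:
  series:
    - [0,0.1,0,0,0,0,30]
    - [0,0.1,0,0,0,0,30]
    - [0,0.1,0,0,0,0,30]

```text
time_s: 8.03
ee_pos: [0.5019, 0.1896, 0.2127]
tcp_rot: [-1.185, -1.247, 1.247]
contact_force: [0.4, 0.7, -0.4]
finger_gap: 0.0415
```

Request:
drive_tool:
  series:
    - [0,0.05,0,0,0,0,30]
    - [0,0.05,0,0,0,0,52]
    - [0,0.05,0,0,0,0,60]
    - [0,0.05,0,0,0,0,80]
    - [0,0.05,0,0,0,0,85]
    - [0,0.05,0,0,0,0,85]
    - [0,0.05,0,0,0,0,85]
    - [0,0.05,0,0,0,0,85]
    - [0,0.05,0,0,0,0,85]

```text
time_s: 8.78
ee_pos: [0.5019, 0.1896, 0.2121]
tcp_rot: [-1.185, -1.247, 1.247]
contact_force: [-0.6, 0.6, -0.1]
finger_gap: 0.0775
```

Run:
```python
from h import *
s=monitor.observe(); print(s["time_s"],s["ee_pos"],s["finger_gap"],s["contact_force"])
snap("wrist","wrist7")
```

```text
8.7833 [0.5018505  0.1896282  0.21214799] 0.07747915238029608 [-0.61926886  0.5985519  -0.09100809]
```

View pics/wrist7.png

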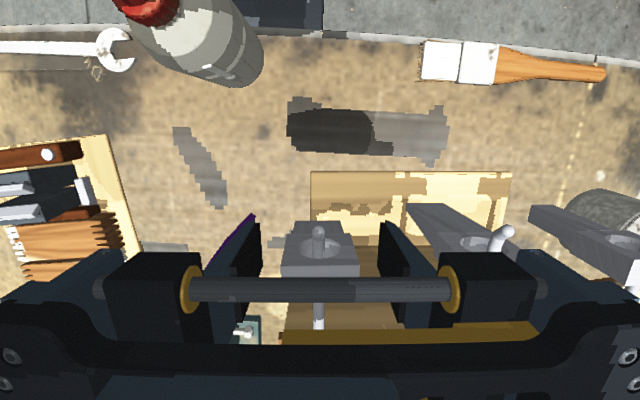

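Request:
drive_tool:
  series:
    - [0,-2,0,0,0,0,85]
    - [0,-5,0,0,0,0,85]
    - [0,-8,0,0,0,0,85]
    - [0,-10,0,0,0,0,85]
    - [3,-10,0,0,0,0,100]
    - [6,-10,0,0,0,0,100]
    - [9.9,-10,0,0,0,0,100]
    - [9.9,-10,0,0,0,0,100]
    - [9.9,-10,0,0,0,0,100]
    - [9.9,-10,0,0,0,0,100]
    - [9.9,-10,0,0,0,0,100]

```text
time_s: 9.75
ee_pos: [0.4968, 0.2877, 0.3121]
tcp_rot: [-1.185, -1.246, 1.247]
contact_force: [-0.7, 0.4, -0.4]
finger_gap: 0.0913
```

Run:
```python
from h import *
from meas import rect
s=monitor.observe(); print(s["time_s"],s["ee_pos"],s["finger_gap"],s["joint_vel"].round(3))
for n in ("wrist","scene"): snap(n,n+"8")
for n in ("wrist8","scene8"):
    p,d,C=load(n); Q=cloud(C,d).reshape(-1,3); Q=Q[d.ravel()>.05]
    for y in (.29,.19):
        b=Q[(Q[:,2]>.16)&(Q[:,2]<.19)&(abs(Q[:,0]-.498)<.03)&(abs(Q[:,1]-y)<.03)]
        if len(b)<10: continue
        t=b[b[:,2]>.168]; print(n,y,len(t),t.mean(0).round(4),rect(t))
p,Rt=target((.4972,.2891,.154),np.deg2rad(2.93)); print(delta(p,Rt))
s=cv2.imread("pics/scene8.png"); cv2.imwrite("pics/s8c.png",cv2.resize(s[130:300,190:420],None,fx=3.4,fy=3.4,interpolation=cv2.INTER_CUBIC))
```

```text
9.75 [0.4968085  0.28769625 0.31206736] 0.0913340636800822 [-0.009 -0.002 -0.     0.003 -0.001  0.003]
wrist8 0.29 1023 [0.4952 0.2886 0.172 ] [array([487.2, 288.4]), array([38.1, 41.8]), 2.33]
wrist8 0.19 972 [0.5002 0.1902 0.1719] [array([492. , 189.8]), array([38. , 42.6]), 3.26]
scene8 0.29 206 [0.495  0.2894 0.1728] [array([487.4, 287.5]), array([37.8, 42.7]), 5.31]
scene8 0.19 180 [0.5005 0.1908 0.173 ] [array([493.3, 188.9]), array([37.2, 42.6]), 4.49]
(array([ 0.15202074,  9.86766365, -0.03304508]), array([-9.82363042e-05, -1.17565753e-03, -1.41765791e-04]))
```

View pics/wrist8.png

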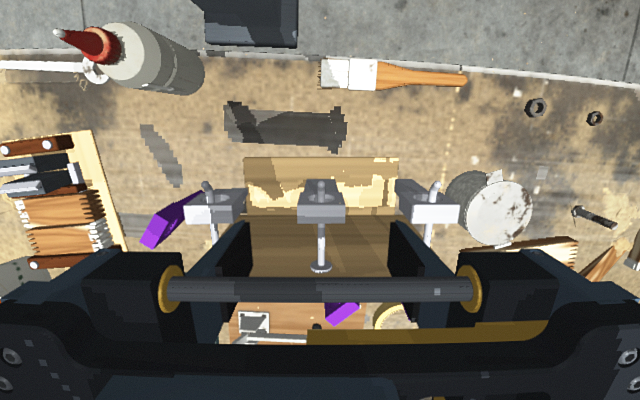

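View pics/s8c.png

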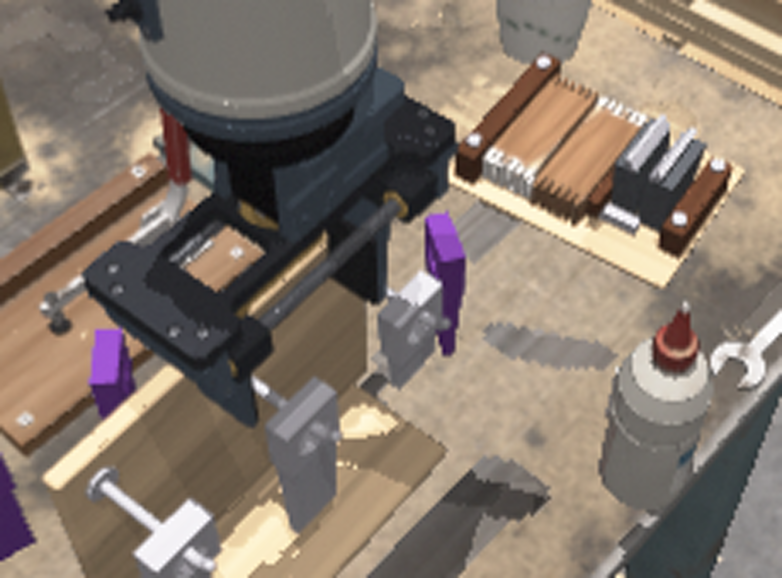

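Request:
drive_tool:
  series:
    - [0.12,3,0,0,0,0,85]
    - [0.12,6,0,0,0,0,85]
    - [0.12,8.5,0,0,0,0,85]
    - [0.12,9.85,0,0,0,0,85]
    - [0.12,9.85,0,0,0,0,85]
    - [0.12,9.85,0,0,0,0,85]
    - [0.12,9.85,0,0,0,0,30]
    - [0.12,9.85,0,0,0,0,30]
    - [0.12,9.85,0,0,0,0,30]
    - [0.12,9.85,0,0,0,0,30]
    - [0.12,9.85,0,0,0,0,30]
    - [0.12,9.85,0,0,0,0,30]
    - [0.12,9.85,0,0,0,0,30]
    - [0.12,9.85,0,0,0,0,30]
    - [0.12,9.85,0,0,0,0,30]
  force: 45

```text
time_s: 11.1
ee_pos: [0.4968, 0.2898, 0.2139]
tcp_rot: [-1.185, -1.247, 1.247]
contact_force: [-0.5, -0.2, 6.0]
finger_gap: 0.042
```

Run:
```python
from h import *
s=monitor.observe(); print(s["time_s"],s["ee_pos"],s["finger_gap"],s["contact_force"],s["joint_vel"].round(3))
snap("wrist","wrist9")
```

```text
11.1 [0.49681932 0.28975848 0.21387938] 0.04199068331557746 [-0.4789371  -0.21004137  5.96970087] [ 0.001 -0.002 -0.    -0.     0.001 -0.001]
```

View pics/wrist9.png

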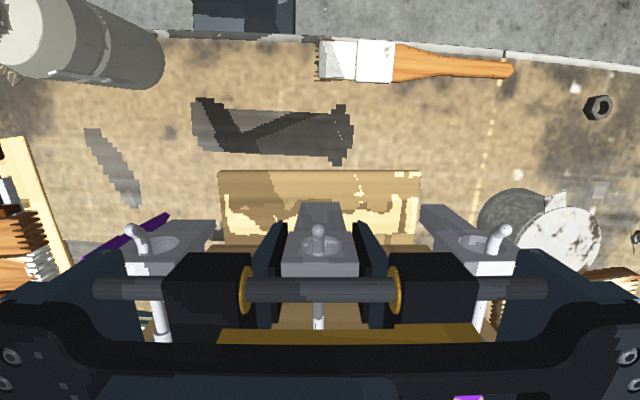

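Request:
drive_tool:
  series:
    - [0,-0.4,0,0,0,0,30]
    - [0,-0.8,0,0,0,0,30]
    - [0,-1.3,0,0,0,0,30]
    - [0,-1.3,0,0,0,0,30]
    - [0,-1.3,0,0,0,0,30]
    - [0,-1.3,0,0,0,0,30]

```text
time_s: 11.65
ee_pos: [0.4967, 0.2897, 0.2266]
tcp_rot: [-1.185, -1.247, 1.247]
contact_force: [0.2, 0.7, -1.3]
finger_gap: 0.0416
```

Lifted 12.7 mm; now off to the front.

Request:
drive_tool:
  series:
    - [0,0,0.7,0,0,0,30]
    - [0,0,1.4,0,0,0,30]
    - [0,0,2.1,0,0,0,30]
    - [0,0,2.8,0,0,0,30]
    - [0,0,3.5,0,0,0,30]
    - [0,0,4.2,0,0,0,30]
    - [0,0,5,0,0,0,30]
    - [0,0,5.8,0,0,0,30]
    - [0,0,5.8,0,0,0,30]
    - [0,0,5.8,0,0,0,30]
    - [0,0,5.8,0,0,0,30]

```text
time_s: 12.57
ee_pos: [0.4391, 0.2869, 0.2267]
tcp_rot: [-1.185, -1.247, 1.247]
contact_force: [0.1, -0.5, -2.1]
finger_gap: 0.0421
```

Run:
```python
from h import *
s=monitor.observe(); print(s["time_s"],s["ee_pos"],s["finger_gap"],s["contact_force"],s["q"])
for n in ("wrist","scene"): snap(n,n+"10")
s=cv2.imread("pics/scene10.png"); cv2.imwrite("pics/s10c.png",cv2.resize(s[130:300,190:420],None,fx=3.4,fy=3.4,interpolation=cv2.INTER_CUBIC))
p,Rt=target((.5084,-.1073,.26),np.deg2rad(7.6)); print(p,delta(p,Rt))
```

```text
12.5667 [0.43907059 0.28687123 0.22674404] 0.04214267593899176 [ 0.07881952 -0.54856099 -2.05558798] [ 4.64877160e-01  4.32685519e-01  1.67268997e+00 -5.74393789e-05
  1.03571967e+00 -1.15720871e+00]
[ 0.5084 -0.1073  0.3195] (array([-39.70705518,  -9.28722386,  -4.90691051]), array([ 2.60731512e-04, -8.16397779e-02,  8.35951041e-05]))
```

View pics/s10c.png

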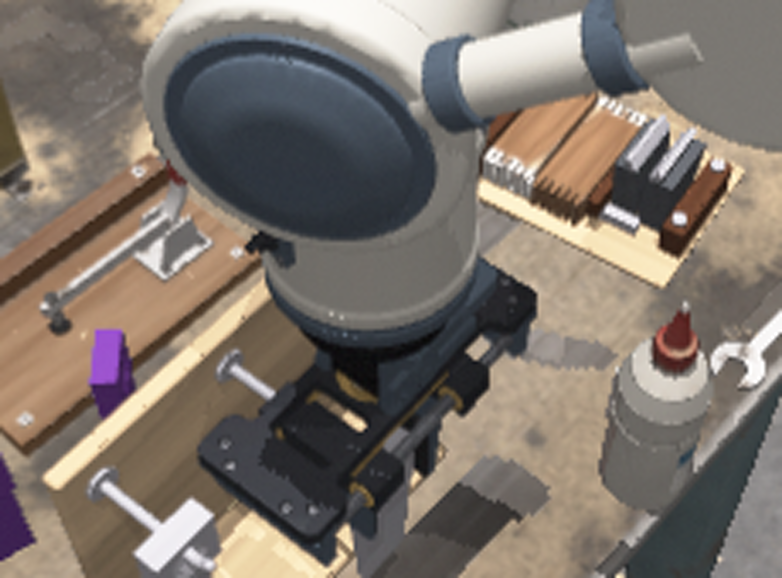

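Request:
drive_tool:
  series:
    - [0,-3,0,0,0,0,30]
    - [0,-7,0,0,0,0,30]
    - [0,-11,0,0,0,0,30]
    - [0,-15,0,0,0,0,30]
    - [-39.7,-15,-4.9,0,-0.082,0,30]
    - [-39.7,-15,-4.9,0,-0.082,0,30]
    - [-39.7,-15,-4.9,0,-0.082,0,30]
    - [-39.7,-15,-4.9,0,-0.082,0,30]
    - [-39.7,-15,-4.9,0,-0.082,0,30]
    - [-39.7,-15,-4.9,0,-0.082,0,30]
    - [-39.7,-15,-4.9,0,-0.082,0,30]
    - [-39.7,-15,-4.9,0,-0.082,0,30]
    - [-39.7,-15,-4.9,0,-0.082,0,30]
    - [-39.7,-15,-4.9,0,-0.082,0,30]
    - [-39.7,-15,-4.9,0,-0.082,0,30]
    - [-39.7,-15,-4.9,0,-0.082,0,30]
    - [-39.7,-15,-4.9,0,-0.082,0,30]
    - [-39.7,-12,-4.9,0,-0.082,0,30]
    - [-39.7,-12,-4.9,0,-0.082,0,30]
    - [-39.7,-12,-4.9,0,-0.082,0,30]

```text
time_s: 14.33
ee_pos: [0.5074, -0.106, 0.3461]
tcp_rot: [-1.14, -1.306, 1.308]
contact_force: [-0.7, 0.1, -1.1]
finger_gap: 0.0416
```

Run:
```python
from h import *
s=monitor.observe(); print(s["time_s"],s["ee_pos"],s["finger_gap"],s["joint_vel"].round(3))
for n in ("wrist","scene"): snap(n,n+"11")
p,Rt=target((.5084,-.1073,.26),np.deg2rad(7.6)); print(p,delta(p,Rt))
```

```text
14.3333 [ 0.50737845 -0.10600556  0.34614678] 0.04156812111048849 [-0.001 -0.019 -0.046  0.     0.02  -0.002]
[ 0.5084 -0.1073  0.3195] (array([-6.79627673e-02,  2.81544334e+00, -2.46952612e-04]), array([ 0.00051713,  0.00154505, -0.00020363]))
```

View pics/wrist11.png

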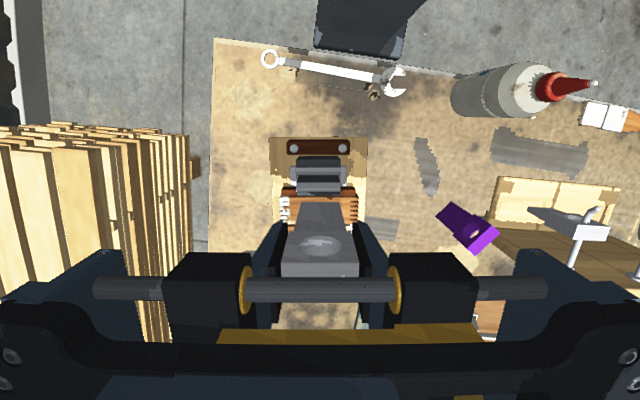

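View pics/scene11.png

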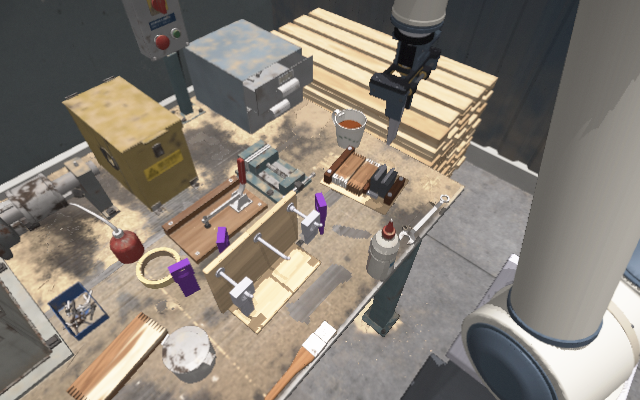

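```bash
cat > inhand.py <<'E'
from h import *
import sys
def inhand(tag,cams=("wrist","scene")):
    for n in cams:
        p,d,C=load(n+tag); st=np.load("pics/wrist"+tag+".npz")
        # tool pose from wrist camera pose
        M=np.array(imaging.get_calibration("wrist")["mount"]); W=cam0=load("wrist"+tag)[2]
        Rt=(W["R"]@F)@M[:3,:3].T; t=W["e"]-Rt@M[:3,3]
        Q=cloud(C,d).reshape(-1,3); Q=Q[d.ravel()>.05]
        T=(Q-t)@Rt*1000
        b=T[(abs(T[:,0])<22)&(T[:,1]>38)&(T[:,1]<185)&(abs(T[:,2])<25)]
        print(n,len(b))
        for lo in range(36,180,6):
            s=b[(b[:,1]>=lo)&(b[:,1]<lo+6)]
            if len(s)>3: print(lo,len(s),"x",np.percentile(s[:,0],[3,97]).round(1),"z",np.percentile(s[:,2],[5,50,95]).round(1))
inhand(sys.argv[1])
E
python3 inhand.py 11
```

```text
wrist 5045
36 709 x [-20.8  21.2] z [ 0.3  4.8 11.2]
42 956 x [-20.7  21.1] z [ 0.2  7.4 10.7]
48 328 x [-21.   21.3] z [ 7.5  8.1 16.3]
54 197 x [-21.   21.3] z [ 7.5  8.1 16.3]
60 178 x [-21.2  21.4] z [ 7.3  8.  16.3]
66 302 x [-20.9  21.2] z [ 0.5  7.7 14.8]
72 787 x [-20.   20.1] z [-4.6  4.2  8.5]
78 237 x [-20.2  20.5] z [7.5 8.  8.5]
84 164 x [-16.5  16.7] z [7.3 7.8 8.2]
90 141 x [-16.3  17.3] z [7.  7.4 7.8]
96 133 x [-16.8  16.6] z [6.6 7.  7.4]
102 125 x [-16.6  17. ] z [6.4 6.7 7.1]
108 114 x [-16.4  17.1] z [5.9 6.3 6.7]
114 93 x [-16.7  17. ] z [5.5 5.9 6.3]
120 101 x [-16.2  16.8] z [5.1 5.6 5.9]
126 87 x [-16.7  17. ] z [4.8 5.2 5.4]
132 79 x [-16.6  17.2] z [4.4 4.8 5. ]
138 81 x [-15.9  17.1] z [4.  4.4 4.7]
144 75 x [-16.5  17.2] z [3.7 4.  4.3]
150 73 x [-16.6  16.7] z [3.4 3.6 3.9]
156 48 x [-15.8  17.8] z [2.9 3.3 3.4]
162 37 x [-16.3  16.5] z [2.7 2.9 3.3]
scene 282
42 9 x [-22.  -20.8] z [ 7.9 12.7 15.5]
48 5 x [-21.5 -20.2] z [10.4 12.2 14.6]
54 9 x [-21.8 -18.7] z [ 8.2 11.8 16. ]
60 7 x [-21.3 -19.3] z [ 7.4 12.3 16.7]
66 9 x [-21.8 -11.7] z [ 6.2  7.6 13.9]
72 11 x [-21.6  -9.9] z [ 6.6  7.9 13.1]
78 5 x [-16.2  18.6] z [-4.4  6.9  7.7]
84 18 x [-16.5  18.8] z [-9.3  1.   6.9]
90 20 x [-10.3  18.8] z [-6.1  2.7  7. ]
96 21 x [-14.7  19.9] z [-7.7  2.   6.2]
102 16 x [-12.5  19.2] z [-5.7  4.7  6.1]
108 21 x [-15.1  18.2] z [-7.6  1.4  5.6]
114 25 x [-11.6  19.5] z [-6.4  3.4  5.3]
120 18 x [-16.6  19.3] z [-4.8  3.9  5. ]
126 15 x [-14.8  19.2] z [-3.9  3.7  4.6]
132 17 x [-11.   19.1] z [-6.   2.7  4.2]
138 15 x [-14.6  19.5] z [-4.9  2.9  3.9]
144 15 x [-14.   18.9] z [-3.8  2.5  3.3]
150 13 x [-16.9  18.7] z [-1.4  2.2  2.8]
156 12 x [-14.5  18.8] z [-4.3  1.7  2.9]
```

Request:
drive_tool:
  series:
    - [-0.1,3,0,0,0,0,30]
    - [-0.1,6,0,0,0,0,30]
    - [-0.1,8.8,0,0,0,0,30]
    - [-0.1,8.8,0,0,0,0,30]
    - [-0.1,8.8,0,0,0,0,30]
    - [-0.1,8.8,0,0,0,0,30]
    - [-0.1,8.8,0,0,0,0,30]

```text
time_s: 15.02
ee_pos: [0.5092, -0.1085, 0.2608]
tcp_rot: [-1.146, -1.308, 1.306]
contact_force: [0.1, -0.0, -0.2]
finger_gap: 0.0418
```

```bash
python3 - <<'E'
from h import *
s=monitor.observe(); print(s["time_s"],s["ee_pos"],s["finger_gap"],s["joint_vel"].round(3))
for n in ("wrist","scene"): snap(n,n+"12")
s=monitor.observe(); print(s["ee_pos"],R.from_rotvec(s["tcp_rot"]).as_matrix().round(4))
p,Rt=target((.5085,-.1074,.19),np.deg2rad(7.6)); print(p,delta(p,Rt))
s=cv2.imread("pics/scene12.png"); cv2.imwrite("pics/s12c.png",cv2.resize(s[120:230,310:470],None,fx=5,fy=5,interpolation=cv2.INTER_CUBIC))
yaw=np.deg2rad(7.6); ex=np.array([np.cos(yaw),np.sin(yaw)]); ey=np.array([-ex[1],ex[0]]); o=np.array([.5084,-.1070])
for n in ("wrist12","scene12"):
    p,d,C=load(n); Q=cloud(C,d).reshape(-1,3); Q=Q[d.ravel()>.05]
    L=np.c_[(Q[:,:2]-o)@ex,(Q[:,:2]-o)@ey,Q[:,2]]*1000
    r=L[(abs(L[:,0])<25)&(L[:,2]>66)&(L[:,2]<79)&(abs(L[:,1])<40)]; print(n,"rim y",np.percentile(r[:,1],[0,1,99,100]).round(1),"x",np.percentile(r[:,0],[0,1,99,100]).round(1))
    b=L[(abs(L[:,0])<30)&(abs(L[:,1])<20)&(L[:,2]>30)&(L[:,2]<110)]
    for lo in range(-30,30,2):
        s=b[(b[:,0]>=lo)&(b[:,0]<lo+2)]
        if len(s)>3: print(lo,len(s),np.percentile(s[:,2],[5,50,95]).round(1))
E
python3 inhand.py 12 | head -26 | tail -12
```

```text
15.0167 [ 0.5092211  -0.10847102  0.26077031] 0.04177373854614589 [-0.003  0.001  0.008  0.    -0.011 -0.001]
[ 0.50887754 -0.10838479  0.26025331] [[-1.329e-01  2.500e-03 -9.911e-01]
 [ 9.911e-01 -9.000e-04 -1.329e-01]
 [-1.200e-03 -1.000e+00 -2.400e-03]]
[ 0.5085 -0.1074  0.2495] (array([0.1038951 , 1.07514723, 0.02691507]), array([ 0.00240406,  0.00066039, -0.00118202]))
wrist12 rim y [-30.9 -29.9  28.4  29.3] x [-16.1 -15.9  15.6  17.2]
-30 38 [35.3 36.6 38.4]
-28 38 [33.6 35.1 60.2]
-26 209 [33.6 58.5 63.2]
-24 79 [58.  62.7 63.7]
-22 73 [61.3 62.7 63.9]
-20 72 [62.  63.1 63.8]
-18 60 [62.  63.3 64.2]
-16 148 [62.4 70.2 72.6]
-14 91 [71.  72.3 73.7]
-12 55 [71.  72.1 72.8]
-10 39 [68.8 69.5 70.7]
-8 38 [66.1 67.1 68.3]
-6 38 [63.9 64.8 65.6]
-4 120 [ 98.3 105.  109.5]
-2 35 [ 96.3  97.5 100.8]
2 118 [35.8 40.4 48.6]
4 234 [45.8 56.5 64. ]
6 84 [62.7 65.  66.5]
8 4 [66.5 67.2 68.1]
scene12 rim y [-29.4 -26.6  30.   30.5] x [-24.3 -23.1  18.6  22.6]
-30 5 [37.6 38.1 38.4]
-26 30 [35.1 55.3 64.6]
-24 13 [32.1 62.6 65.7]
-22 9 [62.1 63.3 65.8]
-20 9 [62.2 64.5 66. ]
-18 9 [63.7 64.9 69.6]
-16 19 [63.  70.9 73.9]
-14 11 [71.7 73.9 75.9]
-12 6 [72.8 73.6 74.6]
-10 6 [70.7 71.5 72.1]
-6 6 [64.3 64.9 66.5]
-4 8 [101.4 107.  109.2]
-2 7 [ 99.6 102.4 107.5]
2 17 [ 35.4  45.4 106.6]
4 33 [43.8 56.8 64.5]
6 13 [62.8 66.5 69.4]
8 9 [66.6 68.9 72.2]
10 9 [68.3 73.4 75.1]
12 6 [72.6 74.2 75.8]
14 4 [71.5 73.4 74.8]
20 8 [61.  64.  65.6]
22 8 [62.6 64.  65.8]
114 93 x [-16.7  16.9] z [5.5 5.9 6.3]
120 97 x [-16.6  16.8] z [5.1 5.6 5.9]
126 88 x [-16.3  17.5] z [4.8 5.2 5.4]
132 79 x [-16.4  16.4] z [4.4 4.8 5. ]
138 78 x [-16.4  17.2] z [4.  4.4 4.7]
144 79 x [-16.4  16.6] z [3.7 4.  4.3]
150 68 x [-16.7  17. ] z [3.3 3.6 4. ]
156 54 x [-15.7  17.2] z [2.9 3.3 3.5]
162 35 x [-16.4  16.6] z [2.6 3.  3.3]
scene 208
54 8 x [-21.  -19.1] z [ 8.7 12.8 16.5]
60 6 x [-21.2 -19.9] z [ 9.1 13.3 16.3]
```

View pics/wrist12.png

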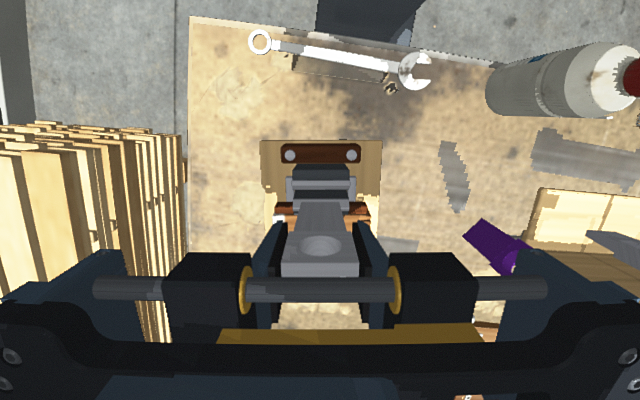

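View pics/s12c.png

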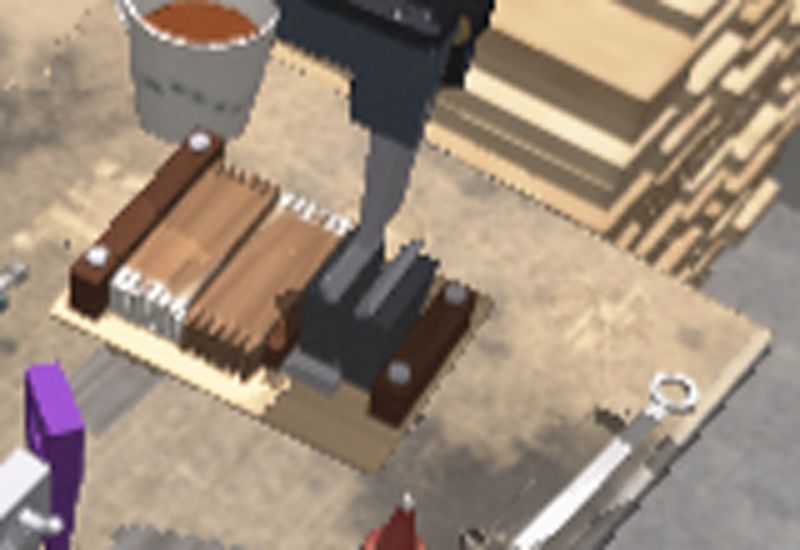

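Request:
drive_tool:
  series:
    - [0.1,1,0.03,0,0,0,30]
    - [0.1,2,0.03,0,0,0,30]
    - [0.1,2.6,0.03,0,0,0,30]
    - [0.1,3,0.03,0,0,0,30]
    - [0.1,3.3,0.03,0,0,0,30]
    - [0.1,3.3,0.03,0,0,0,30]
    - [0.1,3.3,0.03,0,0,0,30]

```text
time_s: 15.7
ee_pos: [0.5078, -0.1073, 0.2257]
tcp_rot: [-1.143, -1.307, 1.307]
contact_force: [0.3, -0.6, -0.8]
finger_gap: 0.042
```

Run:
```python
from h import *
s=monitor.observe(); print(s["time_s"],s["ee_pos"],s["finger_gap"],s["contact_force"],s["ft_torque"])
p,Rt=target((.5085,-.1074,.19),np.deg2rad(7.6)); print(p,delta(p,Rt))
snap("wrist","wrist13")
```

```text
15.7 [ 0.50782799 -0.10730792  0.22569023] 0.04203873559091383 [ 0.28956168 -0.62721832 -0.80429071] [ 0.00619667 -0.00536729 -0.0194161 ]
[ 0.5085 -0.1074  0.2495] (array([-0.01795628, -2.38098291, -0.06518279]), array([-8.36374859e-05,  5.79106711e-04,  4.05639660e-05]))
```

View pics/wrist13.png

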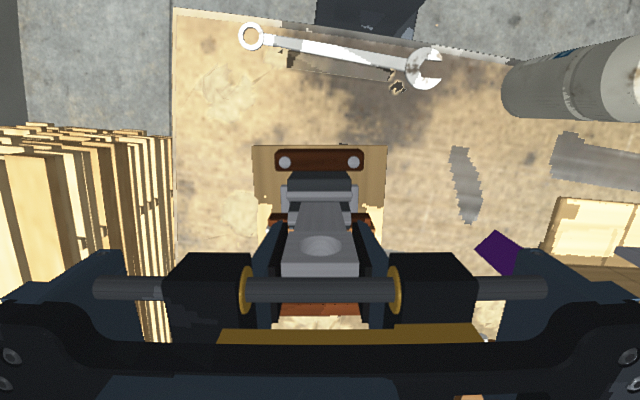

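Request:
drive_tool:
  series:
    - [0,0.3,-0.06,0,0,0,30]
    - [0,0.6,-0.06,0,0,0,30]
    - [0,0.9,-0.06,0,0,0,30]
    - [0,1.2,-0.06,0,0,0,30]
    - [0,1.5,-0.06,0,0,0,30]
    - [0,1.5,-0.06,0,0,0,30]
    - [0,1.5,-0.06,0,0,0,30]

```text
time_s: 16.33
ee_pos: [0.5084, -0.1072, 0.2104]
tcp_rot: [-1.143, -1.307, 1.307]
contact_force: [0.3, -0.1, -1.6]
finger_gap: 0.0417
```

Request:
drive_tool:
  series:
    - [0,0.2,0,0,0,0,30]
    - [0,0.4,0,0,0,0,30]
    - [0,0.6,0,0,0,0,30]
    - [0,0.8,-0.03,0,0,0,30]
    - [0,1.0,-0.05,0,0,0,30]
    - [0,1.2,-0.06,0,0,0,30]
    - [0,1.2,-0.06,0,0,0,30]
    - [0,1.2,-0.06,0,0,0,30]
  force: 60

```text
time_s: 17.0
ee_pos: [0.509, -0.1071, 0.1983]
tcp_rot: [-1.143, -1.307, 1.307]
contact_force: [3.1, -0.6, -7.3]
finger_gap: 0.0421
```

Run:
```python
from h import *
s=monitor.observe(); print(s["time_s"],s["ee_pos"],s["finger_gap"],s["contact_force"],s["ft_torque"])
```

```text
17.0 [ 0.50899676 -0.10714053  0.19829145] 0.042092367484976106 [ 3.10239144 -0.59706007 -7.33853267] [-0.14898956 -0.79388654  0.16568132]
```

Request:
drive_tool:
  series:
    - [0,0,0,0,0,0,30]
    - [0,0,0,0,0,0,30]

```text
time_s: 17.17
ee_pos: [0.509, -0.1071, 0.1985]
tcp_rot: [-1.143, -1.307, 1.307]
contact_force: [2.7, -0.8, -4.4]
finger_gap: 0.042
```

```bash
python3 - <<'E'
from h import *
s=monitor.observe(); print(s["time_s"],s["ee_pos"],s["finger_gap"],s["contact_force"],s["ft_torque"])
for n in ("wrist","scene"): snap(n,n+"14")
s=cv2.imread("pics/scene14.png"); cv2.imwrite("pics/s14c.png",cv2.resize(s[120:230,310:470],None,fx=5,fy=5,interpolation=cv2.INTER_CUBIC))
E
python3 inhand.py 14 | head -22
```

```text
17.1667 [ 0.50898776 -0.10711904  0.19850291] 0.042016772897684636 [ 2.70415388 -0.77769211 -4.41354632] [-0.01786302 -0.6411425   0.09841271]
wrist 6149
36 680 x [-20.7  21.2] z [ 0.3  4.7 10.2]
42 987 x [-20.7  21.1] z [ 0.2  7.4 11.9]
48 323 x [-20.9  21.3] z [ 7.5  8.1 16.1]
54 200 x [-21.1  21.3] z [ 7.5  8.1 16.2]
60 181 x [-21.1  21.2] z [ 7.5  8.1 16.5]
66 293 x [-20.9  21.2] z [ 0.4  7.7 15.6]
72 796 x [-20.5  20.3] z [-4.5  4.2  8.6]
78 230 x [-19.5  20.2] z [7.5 7.9 8.4]
84 155 x [-16.5  16.9] z [7.4 7.8 8.2]
90 151 x [-16.7  17. ] z [7.  7.4 7.8]
96 127 x [-16.9  17.2] z [6.6 7.  7.4]
102 118 x [-16.6  16.5] z [6.1 6.6 7. ]
108 118 x [-16.   17.3] z [5.8 6.1 6.5]
114 95 x [-16.7  17.1] z [5.4 5.8 6.2]
120 211 x [-19.6  18.3] z [ 5.2 12.4 14.4]
126 495 x [-20.3  20.9] z [ 4.9 13.  16.8]
132 769 x [-21.1  20.6] z [ 4.5 18.8 24.5]
138 8 x [-21.7  21.8] z [-6.  -5.6 -5.4]
144 6 x [-21.7  21.3] z [-5.6 -5.3 -4.8]
150 10 x [-21.6  21.7] z [-5.4 -4.7 -4.4]
156 19 x [-21.3  21.3] z [-4.8 24.8 25. ]
```

View pics/wrist14.png

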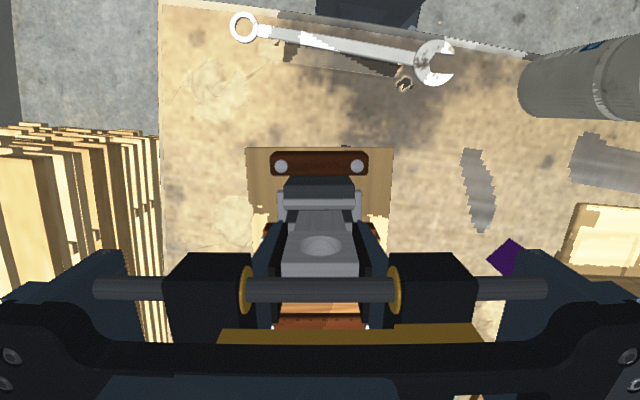

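View pics/s14c.png

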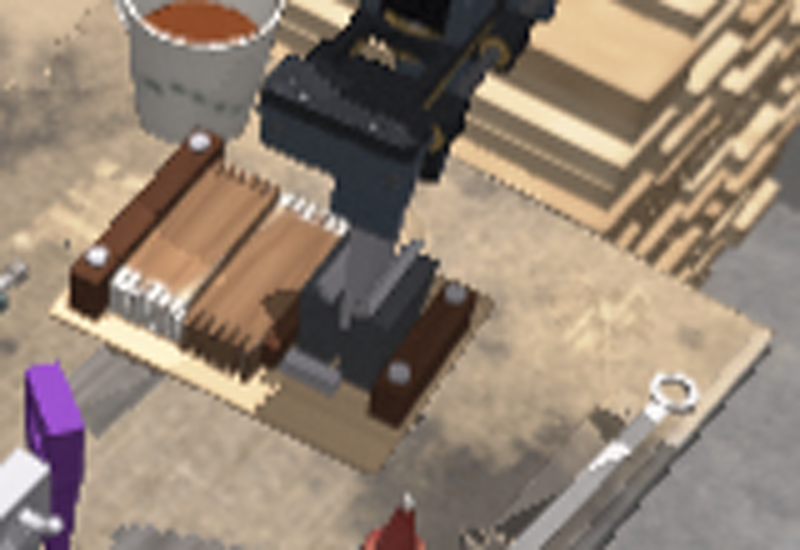

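Request:
drive_tool:
  series:
    - [0,0.2,-0.02,0,0,0,30]
    - [0,0.4,-0.05,0,0,0,30]
    - [0,0.6,-0.07,0,0,0,30]
    - [0,0.8,-0.09,0,0,0,30]
    - [0,1.0,-0.1,0,0,0,30]
    - [0,1.0,-0.1,0,0,0,30]

```text
time_s: 17.77
ee_pos: [0.5098, -0.1069, 0.1883]
tcp_rot: [-1.143, -1.306, 1.307]
contact_force: [0.8, -0.2, -3.0]
finger_gap: 0.0418
```

Request:
drive_tool:
  series:
    - [0,0.2,-0.02,0,0,0,30]
    - [0,0.4,-0.03,0,0,0,30]
    - [0,0.6,-0.05,0,0,0,30]
    - [0,0.7,-0.05,0,0,0,30]
    - [0,0.7,-0.05,0,0,0,30]
    - [0,0.7,-0.05,0,0,0,30]

```text
time_s: 18.27
ee_pos: [0.5102, -0.1069, 0.1814]
tcp_rot: [-1.143, -1.306, 1.307]
contact_force: [-0.0, -0.5, -1.6]
finger_gap: 0.0416
```

Run:
```python
from h import *
s=monitor.observe(); print(s["time_s"],s["ee_pos"],s["finger_gap"],s["contact_force"],s["ft_torque"])
```

```text
18.2667 [ 0.5102178  -0.10689408  0.18137792] 0.04160675118043261 [-0.03015663 -0.46913645 -1.59520158] [-0.14246344  0.00050122  0.15653796]
```

Request:
drive_tool:
  series:
    - [0,0.15,-0.02,0,0,0,30]
    - [0,0.3,-0.02,0,0,0,30]
    - [0,0.4,-0.02,0,0,0,30]
    - [0,0.4,-0.02,0,0,0,30]

```text
time_s: 18.6
ee_pos: [0.5104, -0.1069, 0.1783]
tcp_rot: [-1.143, -1.307, 1.307]
contact_force: [-7.2, 0.8, 21.1]
finger_gap: 0.0414
```

Request:
drive_tool:
  series:
    - [0,0.05,0.04,0,0,0,30]
    - [0,0.05,0.04,0,0,0,30]
    - [0,0.05,0.04,0,0,0,30]

```text
time_s: 18.85
ee_pos: [0.5103, -0.1069, 0.1783]
tcp_rot: [-1.144, -1.307, 1.307]
contact_force: [-7.2, 0.9, 29.3]
finger_gap: 0.0416
```

```bash
cat > clampchk.py <<'E'
from h import *
import sys
yaw=np.deg2rad(7.6); ex=np.array([np.cos(yaw),np.sin(yaw)]); ey=np.array([-ex[1],ex[0]]); o=np.array([.5084,-.1070])
s=monitor.observe(); print(s["time_s"],s["ee_pos"],s["finger_gap"],s["contact_force"],s["ft_torque"])
for n in ("wrist","scene"):
    p,d,C=snap(n,n+sys.argv[1]); Q=cloud(C,d).reshape(-1,3); Q=Q[d.ravel()>.05]
    L=np.c_[(Q[:,:2]-o)@ex,(Q[:,:2]-o)@ey,Q[:,2]]*1000
    b=L[(abs(L[:,0])<60)&(abs(L[:,1])<28)&(abs(L[:,1])>19)&(L[:,2]>28)&(L[:,2]<85)]
    print(n,[(lo,len(q),np.median(q[:,2]).round(1)) for lo in range(-30,60,2) for q in [b[(b[:,0]>=lo)&(b[:,0]<lo+2)]] if len(q)>3])
    r=L[(abs(L[:,0])<26)&(L[:,2]>69)&(L[:,2]<79)&(abs(L[:,1])<40)&(abs(L[:,1])>18)]; print(" rim x",np.percentile(r[:,0],[0,2,98,100]).round(1),"y",np.percentile(r[:,1],[1,99]).round(1))
    t=L[(abs(L[:,0])<25)&(abs(L[:,1])<30)&(L[:,2]>132)&(L[:,2]<146)]
    t=t[t[:,2]>np.percentile(t[:,2],90)-4] if len(t) else t
    if len(t): print(" head",t.mean(0).round(1),np.percentile(t,[2,98],0).round(1))
s=cv2.imread(f"pics/scene{sys.argv[1]}.png"); cv2.imwrite(f"pics/s{sys.argv[1]}c.png",cv2.resize(s[120:230,310:470],None,fx=5,fy=5,interpolation=cv2.INTER_CUBIC))
E
python3 clampchk.py 15
```

```text
18.85 [ 0.51034483 -0.10689772  0.17829102] 0.04161828669865077 [-7.2152882   0.91269737 29.26481024] [0.6188111  1.32658715 0.43183402]
wrist [(-30, 32, np.float64(36.4)), (-28, 22, np.float64(60.7)), (-26, 223, np.float64(52.6)), (-24, 69, np.float64(62.5)), (-22, 60, np.float64(62.9)), (-20, 60, np.float64(63.0)), (-18, 84, np.float64(63.2)), (-16, 117, np.float64(70.4)), (-14, 71, np.float64(72.4)), (-12, 44, np.float64(71.8)), (-10, 26, np.float64(69.1)), (-8, 24, np.float64(66.9)), (-6, 23, np.float64(64.5)), (6, 121, np.float64(40.5)), (8, 84, np.float64(53.9))]
 rim x [-16.8 -16.4  -8.9  -8.8] y [-30.1  28.5]
 head [-1.230e+01 -1.000e-01  1.424e+02] [[-16.8 -29.5 138.6]
 [ 16.2  29.3 145.9]]
scene [(-26, 14, np.float64(53.2)), (-24, 6, np.float64(56.7)), (-22, 6, np.float64(62.8)), (-20, 6, np.float64(62.6)), (-18, 10, np.float64(64.8)), (-16, 10, np.float64(65.4)), (-14, 10, np.float64(73.0)), (-12, 4, np.float64(43.1)), (-10, 4, np.float64(68.1)), (-8, 5, np.float64(44.0)), (6, 9, np.float64(40.8)), (8, 8, np.float64(60.1)), (10, 5, np.float64(67.4)), (14, 6, np.float64(71.1)), (18, 4, np.float64(56.2)), (20, 5, np.float64(51.1)), (42, 6, np.float64(34.8)), (44, 4, np.float64(35.4)), (50, 5, np.float64(35.7)), (54, 5, np.float64(33.7)), (58, 4, np.float64(33.7))]
 rim x [-16.2 -15.5  20.1  20.1] y [-29.4  30.6]
```

View pics/s15c.png

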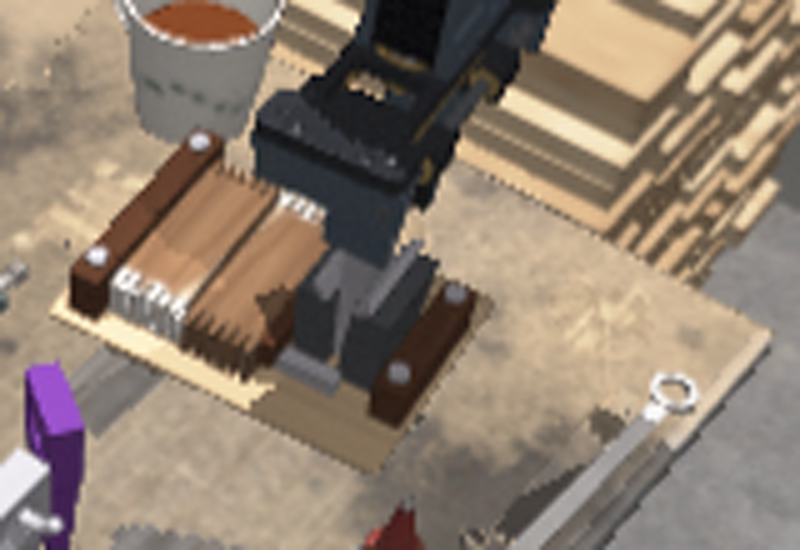

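View pics/wrist15.png

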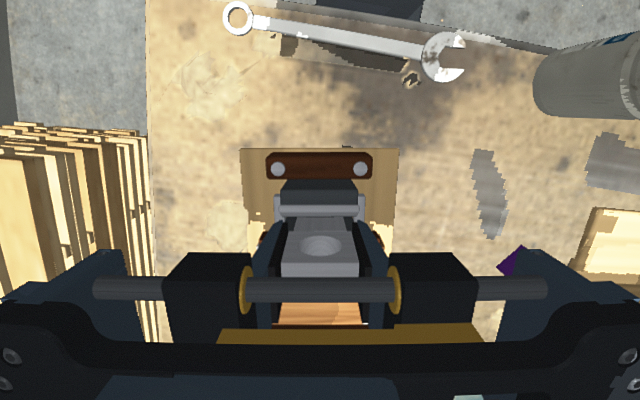

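Request:
drive_tool:
  series:
    - [0,0,0.07,0,0,0,30]
    - [0,-0.05,0.07,0,0,0,30]
    - [0,-0.05,0.07,0,0,0,30]

```text
time_s: 19.2
ee_pos: [0.5102, -0.1069, 0.1783]
tcp_rot: [-1.145, -1.308, 1.306]
contact_force: [0.5, 2.5, 14.5]
finger_gap: 0.0415
```

Request:
drive_tool:
  series:
    - [0,0,0,0,0,0,50]
    - [0,0,0,0,0,0,60]
    - [0,0,0,0,0,0,80]
    - [0,0,0,0,0,0,100]
    - [0,0,0,0,0,0,100]
    - [0,0,0,0,0,0,100]
    - [0,0,0,0,0,0,100]
    - [0,-2,0,0,0,0,100]
    - [0,-5,0,0,0,0,100]
    - [0,-8,0,0,0,0,100]
    - [0,-12,0,0,0,0,100]
    - [0,-12,0,0,0,0,100]
    - [0,-12,0,0,0,0,100]

```text
time_s: 20.28
ee_pos: [0.5103, -0.1073, 0.2997]
tcp_rot: [-1.147, -1.309, 1.306]
contact_force: [-0.2, 0.7, -1.6]
finger_gap: 0.0914
```

```bash
python3 clampchk.py 16
```

```text
20.2833 [ 0.51031278 -0.10728216  0.29968198] 0.09138992883118098 [-0.18309995  0.74593928 -1.63278159] [0.05475364 0.03389663 0.02914744]
wrist [(-30, 25, np.float64(36.6)), (-26, 75, np.float64(56.1)), (-24, 29, np.float64(63.0)), (-22, 21, np.float64(62.3)), (-20, 31, np.float64(63.0)), (-18, 30, np.float64(63.1)), (-16, 50, np.float64(70.9)), (-14, 30, np.float64(72.6)), (-12, 16, np.float64(72.4)), (-10, 15, np.float64(69.9)), (-8, 16, np.float64(67.9)), (-6, 19, np.float64(64.5)), (-4, 5, np.float64(62.3)), (6, 44, np.float64(36.6)), (8, 28, np.float64(56.4)), (10, 8, np.float64(65.1)), (12, 8, np.float64(68.6)), (14, 5, np.float64(72.3)), (16, 6, np.float64(72.5)), (48, 4, np.float64(34.2)), (50, 23, np.float64(33.0)), (52, 15, np.float64(33.2)), (54, 22, np.float64(33.4)), (56, 17, np.float64(33.5)), (58, 14, np.float64(33.4))]
 rim x [-15.7 -15.7  19.6  21.4] y [-30.4  28.5]
 head [ 2.000e+00 -1.000e-01  1.365e+02] [[ -6.1 -20.2 134.6]
 [ 10.5  20.4 137.9]]
scene [(-26, 11, np.float64(49.1)), (-24, 11, np.float64(59.1)), (-22, 4, np.float64(63.0)), (-20, 7, np.float64(64.5)), (-18, 5, np.float64(64.3)), (-16, 9, np.float64(69.1)), (-14, 12, np.float64(68.3)), (-12, 7, np.float64(67.4)), (-6, 4, np.float64(56.7)), (6, 8, np.float64(37.5)), (8, 11, np.float64(56.5)), (10, 4, np.float64(55.6)), (12, 4, np.float64(69.8)), (20, 5, np.float64(63.3)), (26, 4, np.float64(63.8)), (42, 4, np.float64(33.4)), (44, 4, np.float64(33.2)), (46, 4, np.float64(33.2)), (50, 4, np.float64(35.3)), (58, 5, np.float64(35.6))]
 rim x [-15.9 -15.8  20.   21.5] y [-28.1  29.9]
 head [  2.2   1.4 137.8] [[ -6.3 -20.1 135.5]
 [ 10.9  21.7 140.5]]
```

View pics/wrist16.png

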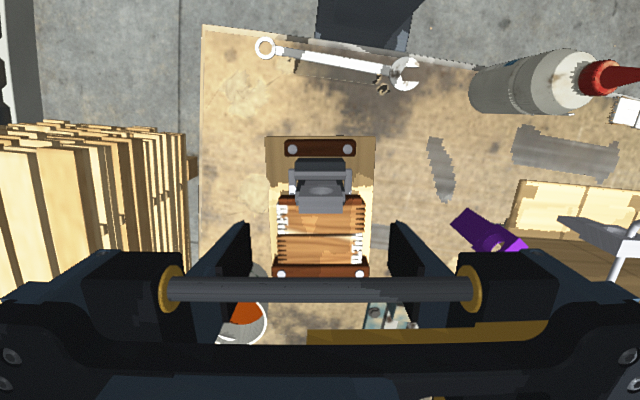

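View pics/s16c.png

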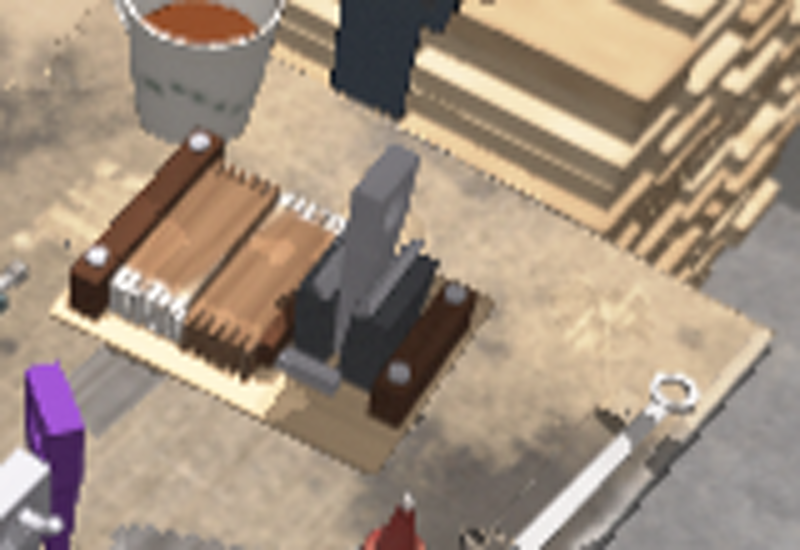

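View pics/scene16.png

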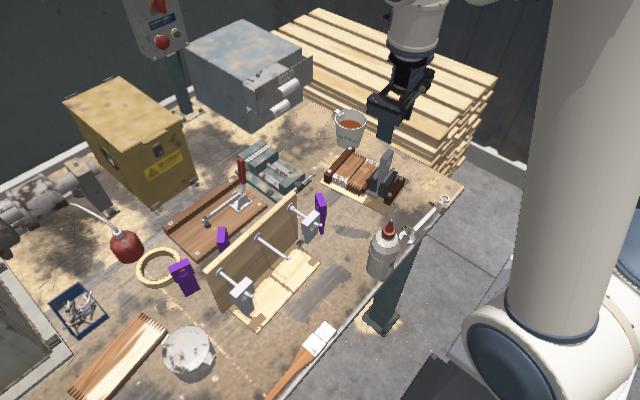

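```bash
python3 -c "
from station import robot; print(robot.sign_off())"
```

```text
the job is handed in; nothing more can be done
None
```

I drew the short key out of the clamp and hung it on the empty hook at rack y = -100 mm. I then lifted the long key off the middle hook, lowered it into the gap and pressed it down until it stopped, with about 29 N showing at the wrist. Then I let go, moved clear and handed the job in at about 20.4 s.

What the last checks showed:
- **Long key:** its eye is about 117 mm up, upright, and within about 1 mm of the middle of the gap across y.
- **Follower:** it moved about 4 mm from its starting position, which fits fully closed on the boards. I inferred this from the camera depth, since there is no direct reading of the joint.
- **Short key and bystanders:** the short key hangs on its hook and the plain bar is still on its own. The bottle, mug and purple pieces look unmoved in the pictures.
- **Disagreements:** the scene and wrist cameras differed by 1 to 2 mm in places, such as the height of the clamp's rims. While the key was biting in, the wrist force briefly read downward (up to 7 N). I put that down to friction as the arm settled, and at the final stop it read upward as expected.

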